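Fetch the bread crate, fill it and ring the counter bell

TASK

Use the little oven hook to catch the steel handle of the far bread crate and drag the crate towards you until its whole front wall is over on your side of the brass strip (do not move it there by hand), and lay the hook back flat in the middle of its blue mat. Then lay every loaf there is on the white paper flat on the floor of the crate, side by side, right side up and let go. When all the loaves are in, ring the bell twice by pressing its plunger right down to the stop for a moment, letting it come fully up in between and after; leave the tin and the plates where they are.

Things in the scene. Friction and masses are not known exactly. Their poses are not given: they have to be found in the camera images.
- strip: thin brass strip inlaid flush in the counter, 12 mm wide (along x) and 500 mm long (along y); origin at its centre on the counter, x pointing away from the robot. Only a mark, nothing to bump into
- crate: light wooden open crate, loose, 0.6 kg empty, 150 mm deep (its x) by 336 mm wide (its y) by 62 mm high, walls and floor 8 mm thick, so inside it is 134 by 320 mm. Origin at the middle of the bottom edge of its front wall's outer face, which faces the robot and carries the handle; x points into the crate (inner space x 8 to 142 mm, y +-160 mm). It slides on the counter with a few newtons
- crate_bar (a point): middle of the crate's handle, 31 mm above the counter: an upright round steel bar 10 mm thick, its centre line 40 mm out from the middle of the front wall. Two arms 10 mm thick hold it, centred 10 and 52 mm up; the window between bar and wall is 35 mm deep, open from 15 to 47 mm high, and passes clean through along the crate's y
- mat: flat blue mat, 210 by 130 mm (its x, y), 1 mm thick, fixed on the counter: the hook's place; origin at its centre
- hook: small oven hook, loose, 0.16 kg, lying flat. Dark wooden handle 80 mm long (x), 26 wide (y), 34 high, flat sided; origin at the middle of its underside. A steel bar 12 mm wide, 10 high runs on from it along +x, down on the counter, to x = 125 mm and ends in a square prong along +y to y = 60 mm (x from 115 to 125 mm, z from 0 to 10 mm)
- hook_mid (a point): point on the underside of the hook about the middle of its length, at x = 40 mm, y = 10 mm in the hook's frame: bring this over the mat's centre
- hook_prong (a point): middle of the prong, at x = 120 mm, y = 27 mm, z = 5 mm in the hook's frame
- paper: sheet of white baking paper lying flat on the counter, 280 by 290 mm, fixed, with the loaves on it; origin at its centre
- bell: desk bell fixed to the counter, 72 mm across, black base and steel dome 44 mm high; origin at the centre of its underside
- plunger_top (a point): centre of the flat top of the bell's brass plunger head, which is 28 mm across and, when up, 66 mm above the counter; it moves straight down
- plunger (a joint): travel of the bell's plunger in m: 0 fully up, 0.010 at its stop. A spring pushes it up: about 1.5 N to start, about 5 N at the stop
- tin: red round tin with steel lid, loose, 52 mm across, 70 mm high; not part of the job; origin at the centre of its underside
- plates: stack of white plates with blue edges, 102 mm across, 30 mm high; not part of the job; origin at the centre of its underside
- loaf_a: bread loaf with a firm crust, rigid, 95 mm long (its x), 50 mm wide (its y), 36 mm high, about 0.11 kg; lies with its flat side down, three pale cuts on top; origin at the centre of its underside; may be absent
- loaf_b: bread loaf with a firm crust, rigid, 95 mm long (its x), 50 mm wide (its y), 36 mm high, about 0.11 kg; lies with its flat side down, three pale cuts on top; origin at the centre of its underside; may be absent
- loaf_c: bread loaf with a firm crust, rigid, 95 mm long (its x), 50 mm wide (its y), 36 mm high, about 0.11 kg; lies with its flat side down, three pale cuts on top; origin at the centre of its underside; may be absent
- loaf_d: bread loaf with a firm crust, rigid, 95 mm long (its x), 50 mm wide (its y), 36 mm high, about 0.11 kg; lies with its flat side down, three pale cuts on top; origin at the centre of its underside; may be absent
Mind the look-alikes: they are no part of the job. Leave any green or turquoise look-alike of the loaf_a alone. Leave any green look-alike of the loaf_c alone.

How it is judged:
By the outcome, as a careful person would: the job done as asked, in the order asked, and still so for the second after the job is handed in, with the robot touching nothing.
Of loaf_a, loaf_b, loaf_c, loaf_d only 2 to 4 are there at a start; the rules pass over those that are not, and their reading is None.
At some moment in a run one of loaf_a, loaf_b, loaf_c, loaf_d may be knocked a few centimetres aside while the robot is not near it.
Once in a run the grip may slacken for a moment while it holds something.
It also fails if it takes over 210 s, if anything falls off the work surface, if the arm or the gripper's body presses on something with over 40 N, if the wrist force passes 120 N, or if a joint passes its speed limit or range.

ROBOT

A 7-joint arm with a two-finger parallel gripper is mounted at the origin on the work surface. World frame = base frame: x ahead of the robot, y to its left, z up, the work surface at z = 0. Lengths are in mm, angles in rad, forces in N, time in s.
With the tool pointing down it reaches from about 400 to 900 mm from the base axis. Payload 5.5 kg.
Tool frame: the origin (TCP) lies midway between the tips of the shut fingers; the grasp point (between the pads) lies 19 mm behind it (arm.pinch_z is the distance from the TCP to the grasp point, in mm); z points along the fingers, y is the line along which they close (so a half turn about z gives the same grasp; the last joint's range is limited). The gripper opens to 85 mm and grips with 20 to 120 N. Pads are 22 mm wide; open, the fingers measure 114 mm over their backs; the gripper's body (76 mm by 85 mm) begins 54 mm behind the grasp point. The pads swing forward as they close: fully open they stand 13 mm farther back than shut.
Start: joints at [-1.083, 0.501, -0.427, 1.55, 0.221, 1.138, -0.21], TCP at [144.854, 633.654, 231.31] pointing down, gripper open.
Joint ranges: [-2.88, 2.88], [-0.31, 2.03], [-1.54, 1.56], [0.2, 2.42], [-1.41, 4.55], [0.19, 2.02], [-2.57, 2.57]. Speed limits (rad/s): [2.57, 2.57, 3.14, 3.14, 3.14, 3.14, 3.14].

INTERFACE

Orientations are given as a rotation vector (axis times angle).
In Python, from rig import arm gives the robot as it stands.
- The arm moves only by the tool drive_tool, never from a script. Its argument "commands" is a list of rows, each a list of 5 numbers: the finger opening in mm, from 0 to 85.4, then the shift along the world's x, y, z in mm, then the turn about the world's z in rad. In form: [[fingers, dx, dy, dz, twist], ...]. A call has 1 to 5 rows; each row is the pose to reach, as a shift and turn from the pose commanded when the call began; what a row does not reach only later rows make up. A row lasts 1/10 s, in which the tool goes at most 50 mm and 8.59 degrees, less where a joint would pass 70% of its speed; a pose out of reach is approached as far as the arm can. A call with a gripper value outside its range is refused whole. The fingers move at their own pace and stop on an object; "grip_force" is the grip in N (left out, the last holds). Time passes only in rows, so rows that repeat a pose let the fingers close. It gives the time, the measured TCP pose, the force, the opening and the grip force at its end, in the units of the state.
- arm.get_state(): the state, without advancing time (a new reading comes with each control period).
- arm.snapshot(name): name is "scene" or "side" or "wrist"; returns a dict with "frame" (480x640x3 uint8, red, green, blue), "intrinsics" (3x3 intrinsics, pixels), "D" ([k1, k2, p1, p2, k3] as OpenCV has them; the pictures are not rectified), "position" and "attitude" of the camera in the world. Camera axes: x right, y down, z forward; pixel columns grow to the right and rows downward; lengths in mm; the calibration is good to about 2 mm. A picture is of the moment at which its call begins. There is no depth.
- arm.finish_job(): hands the job in; it is judged then, once.
Trained networks look in the newest picture that a camera, given by its name, has taken for a name from the list of things; names that differ only in an ending like _2 or _b are one class to them, and where a whole thing is asked for, a point or a joint stands for the part that bears it (a point fixed in the world has none). Each returns a list of dicts, best first, with "confidence" (0 to 1); they miss things now and then, are a little off and sometimes report something else, mostly with a low value. They report only what shows in the picture. A call takes as long as a camera call. They do not tell look-alikes from the thing itself.
- arm.trace(camera, name): "region" (480x640 bool, what is visible of it) and "pixel" ([column, row] in pixels, amid what is visible of it).
- arm.mark_of(camera, name): "pixel" ([column, row] in pixels: a listed point, or the origin of a listed thing).
The state is a dict: "time": time; "q": joint angles; "joint_velocities": joint speeds; "effort": joint torques, N m; "tcp_pos": TCP position; "tcp_rot": TCP orientation; "wrist_force": force on the tool from outside, world axes, zero at the start; "torque": the same for the moment, N m; "finger_gap": finger opening in mm; "finger_force": force on a finger pad.
Only numpy, scipy, OpenCV 4.12 (cv2) and the standard library are available. Lean on these libraries where they do the work, as an engineer would, in place of code of your own. Each camera call takes 0.05 s, during which the arm holds its last target. There are 200 camera calls.

## Working session

There is one attempt and no reset: what is moved stays moved. The work goes in short steps, Python scripts to look and compute and a tool call to move; the robot and the scene stay as the last step left them, time stands still between calls to the robot, and variables do not carry over. Pictures are saved under pics/ and viewed, at most 14 in all, crops included, and the job is handed in when it is done.

Besides the shell and the picture viewer there is one more tool, called after "Request:" by a JSON object that holds its "method" and its "body". drive_tool: Moves the arm, as the interface text tells. Its arguments: {"type":"object","properties":{"commands":{"type":"array"},"grip_force":{"type":"number"}},"required":["commands"]}

```bash
ls; mkdir -p pics; cat > h.py <<'E'
import numpy as np, cv2
from scipy.spatial.transform import Rotation as R
from rig import arm
def rot(a):
    a=np.array(a,float)
    return a if a.shape==(3,3) else R.from_rotvec(a).as_matrix()
def ray(s,px):
    K=np.array(s["intrinsics"],float);D=np.array(s["D"],float)
    p=cv2.undistortPoints(np.array(px,float).reshape(-1,1,2),K,D).reshape(-1,2)
    return np.c_[p,np.ones(len(p))]@rot(s["attitude"]).T
def onz(s,px,z=0.):
    d=ray(s,px);c=np.array(s["position"],float)
    return c+d*((z-c[2])/d[:,2])[:,None]
def save(s,n): cv2.imwrite("pics/"+n,s["frame"][:,:,::-1])
def proj(s,P):
    M=rot(s["attitude"]); X=(np.array(P,float).reshape(-1,3)-np.array(s["position"]))@M
    return cv2.projectPoints(X,np.zeros(3),np.zeros(3),np.array(s["intrinsics"],float),np.array(s["D"],float))[0].reshape(-1,2)
E
python3 - <<'E'
from h import *
np.set_printoptions(precision=1,suppress=True)
for c in ["scene","side"]:
    s=arm.snapshot(c); save(s,c+"0.png"); print(c,s["position"],np.array(s["attitude"]).shape)
    for n,z in [("strip",0),("crate",0),("crate_bar",31),("mat",1),("hook",1),("hook_mid",1),("hook_prong",6),("paper",0),("bell",0),("plunger_top",66),("tin",0),("plates",0),("loaf_a",0)]:
        for d in arm.mark_of(c,n): print(n,round(d["confidence"],2),np.array(d["pixel"]),onz(s,d["pixel"],z)[0])
st=arm.get_state();print(st["tcp_pos"],st["tcp_rot"],st["wrist_force"])
E
```

```text
pics
scene [1109.8 -406.5  850.6] (3,)
strip 0.59 [134.7 377.8] [ 464.3 -421.7    0. ]
crate 0.73 [339.2 350.3] [700.2 -33.2   0. ]
crate 0.55 [329.8 329.5] [643.  -12.1   0. ]
crate_bar 0.78 [327.4 327.3] [651.8 -26.7  31. ]
mat 0.88 [223.8 328.5] [ 478. -202.    1.]
mat 0.75 [208.5 340.2] [ 483.6 -246.7    1. ]
hook 0.96 [210.7 338.2] [ 482.  -239.9    1. ]
hook_mid 0.92 [221.7 331. ] [ 481.  -209.6    1. ]
hook_prong 0.69 [254.1 314. ] [ 492.5 -124.5    6. ]
hook_prong 0.56 [141.9 395. ] [ 517.6 -426.2    6. ]
paper 0.75 [372.5 236. ] [475.6 294.1   0. ]
bell 0.91 [141.6 394.6] [ 512.1 -426.4    0. ]
plunger_top 0.51 [132.1 376.6] [ 508.4 -423.6   66. ]
tin 0.65 [193.7 401.6] [ 597.9 -347.3    0. ]
plates 0.76 [453.3 267.4] [706.7 369.1   0. ]
loaf_a 0.97 [339.4 250.5] [457.9 182.2   0. ]
loaf_a 0.74 [465.8 214.1] [591.7 579.1   0. ]
loaf_a 0.74 [425.9 187.3] [421.3 594.    0. ]
loaf_a 0.7 [385.7 256.1] [557.9 263.4   0. ]
loaf_a 0.57 [358.4 216.7] [385.5 323.3   0. ]
loaf_a 0.54 [317.3 192.6] [209.  307.3   0. ]
side [  79.5 -641.4  802.9] (3,)
strip 0.88 [383.3 271.3] [605.  -47
[... 398 characters left out ...]
 0.6 [276.1 208.4] [476.8 286.9   0. ]
bell 0.93 [458.  417.2] [ 517.5 -422.6    0. ]
bell 0.17 [277.5 208.6] [479.9 284.4   0. ]
plunger_top 0.71 [463.9 399.8] [ 512.2 -420.3   66. ]
tin 0.95 [462.4 367.9] [ 595.3 -344.6    0. ]
plates 0.72 [335.4 173.9] [708.2 359.1   0. ]
loaf_a 0.96 [173.9 235.3] [194.1 305.3   0. ]
loaf_a 0.94 [269.3 190.4] [494.1 371.8   0. ]
loaf_a 0.84 [311.6 201.6] [578.8 269.9   0. ]
loaf_a 0.73 [240.  211.3] [383.2 319.9   0. ]
loaf_a 0.73 [268.9 145.4] [594.9 601.2   0. ]
loaf_a 0.62 [222.6 158.9] [430.5 592.2   0. ]
loaf_a 0.57 [283.9 230.3] [456.6 194.3  -0. ]
loaf_a 0.37 [381.  338.4] [ 490.2 -207.4    0. ]
[144.9 633.6 231.3] [-0.4 -3.1 -0. ] [ 0.2  0.7 -0.4]
```

View pics/scene0.png

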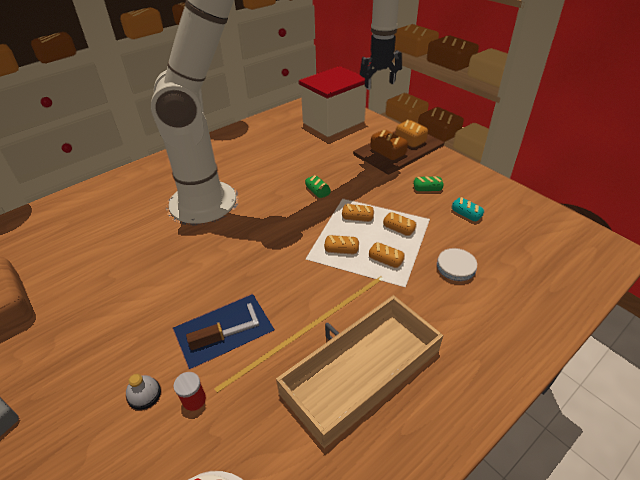

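View pics/side0.png

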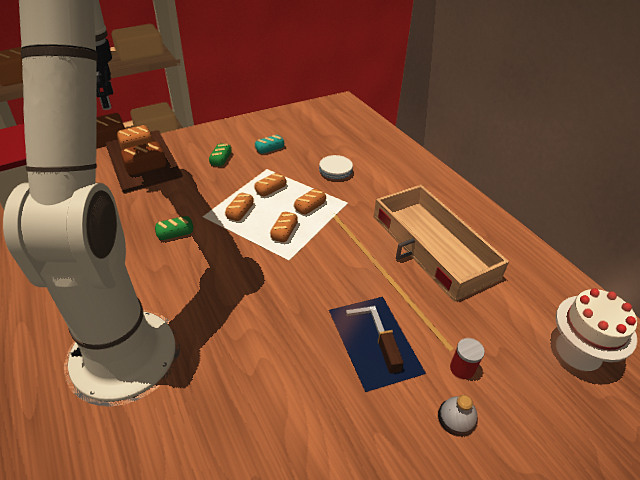

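Both pictures show four loaves on the paper, at scene px (358,212), (400,223), (341,244) and (387,254). The green and turquoise look-alikes lie off it. The hook is on the mat at (225,328) with its prong pointing towards the robot. The crate lies beyond the strip with its handle at (330,330). Next I'll fit poses from the masks.

```bash
cat >> h.py <<'E'
from scipy.optimize import minimize
def box(x0,x1,y0,y1,z0,z1): return np.array([[x,y,z] for x in(x0,x1) for y in(y0,y1) for z in(z0,z1)],float)
H=36
MODEL=dict(crate=np.r_[box(0,150,-168,168,0,62),box(-45,-35,-5,5,5,57)],mat=box(-105,105,-65,65,0,1),
 hook=np.r_[box(-40,40,-13,13,1,35),box(115,125,-6,60,1,11)],paper=box(-140,140,-145,145,0,0),
 strip=box(-6,6,-250,250,0,0),loaf_a=np.r_[box(-47,47,-24,24,0,20),box(-43,43,-17,17,30,36)],tin=box(-26,26,-26,26,0,70))
def hullmask(pts):
    m=np.zeros((480,640),np.uint8); cv2.fillConvexPoly(m,cv2.convexHull(np.round(pts*16).astype(np.int32)),1,shift=4); return m
def maskhull(reg):
    n,l,st,_=cv2.connectedComponentsWithStats(reg.astype(np.uint8)); k=1+np.argmax(st[1:,4])
    return cv2.convexHull(np.argwhere(l==k)[:,::-1].astype(np.float32)).reshape(-1,2)
def fit(views,name,inits):
    """views: list of (snapshot, region); returns x,y,yaw,cost"""
    M=MODEL[name]; T=[(s,hullmask(maskhull(r))) for s,r in views]
    def cost(p):
        c,n=np.cos(p[2]),np.sin(p[2]); P=M@np.array([[c,n,0],[-n,c,0],[0,0,1]])+[p[0],p[1],0]
        return sum(1-(m&t).sum()/max(1,(m|t).sum()) for s,t in T for m in [hullmask(proj(s,P))])/len(T)
    best=None
    for i in inits:
        i=np.array(i,float); S=np.r_[[i],i+np.diag([15,15,.2])]
        r=minimize(cost,i,method="Nelder-Mead",options=dict(initial_simplex=S,xatol=.1,fatol=1e-4))
        if best is None or r.fun<best[3]: best=np.r_[r.x,r.fun]
    return best
E
python3 - <<'E'
from h import *
np.set_printoptions(precision=3,suppress=True)
S={c:arm.snapshot(c) for c in["scene","side"]}
I=dict(crate=[(698,-33,0)],mat=[(478,-200,1.2),(478,-200,1.8)],hook=[(478,-245,1.57)],strip=[(605,-80,0)],tin=[(596,-346,0)],paper=[(476,290,0.2),(476,290,-.2)])
for n,i in I.items():
    v={}
    for c in S:
        t=arm.trace(c,n)
        if t: v[c]=(S[c],t[0]["region"]); print(n,c,t[0]["confidence"],t[0]["region"].sum(),fit([v[c]],n,i))
    print(n,"both",fit(list(v.values()),n,i))
E
```

```text
crate scene 0.68 12432 [698.308 -33.683  -0.001   0.012]
crate side 0.89 8241 [699.77  -31.768  -0.01    0.012]
crate both [699.368 -32.415  -0.009   0.015]
mat scene 0.65 12623 [ 478.  -200.     1.2    1. ]
mat side 0.74 4272 [ 475.743 -204.651    1.4      0.013]
mat both [ 475.743 -204.651    1.4      0.506]
hook scene 0.59 917 [ 483.439 -250.149    1.29     0.104]
hook side 0.69 1093 [ 480.49  -252.316    1.272    0.042]
hook both [ 479.952 -250.455    1.254    0.075]
strip scene 0.59 948 [604.518 -51.786  -0.005   0.122]
strip side 0.68 773 [604.807 -68.451   0.001   0.169]
strip both [604.747 -49.589  -0.      0.152]
tin scene 0.62 879 [ 590.405 -344.534   -0.159    0.218]
tin side 0.93 1027 [ 593.239 -344.44     0.503    0.183]
tin both [ 593.633 -344.888   -0.068    0.262]
paper scene 0.94 4746 [477.512 282.866   0.494   0.021]
paper side 0.78 4644 [474.734 284.926   0.492   0.008]
paper both [476.3   284.09    0.49    0.018]
```

Request:
{"method": "drive_tool", "body": {"commands": [[60,165,-180,0,-0.5],[60,165,-180,0,-0.5],[60,165,-180,0,-0.5],[60,165,-180,0,-0.5],[60,165,-180,0,-0.5]], "grip_force": 50}}

```text
time: 2.6
tcp_pos: [311.6, 451.5, 231.6]
tcp_rot: [1.117, 2.935, 0.001]
wrist_force: [1.1, 0.4, 0.3]
finger_gap: 59.9
finger_force: 0.0
```

Request:
{"method": "drive_tool", "body": {"commands": [[60,160,-180,0,-0.5],[60,160,-180,0,-0.5],[60,160,-180,0,-0.5],[60,160,-180,0,-0.5],[60,160,-180,0,-0.5]]}}

```text
time: 3.1
tcp_pos: [471.8, 270.9, 231.7]
tcp_rot: [1.81, 2.567, 0.001]
wrist_force: [-0.5, 0.6, -0.8]
finger_gap: 60.2
finger_force: 0.0
```

Request:
{"method": "drive_tool", "body": {"commands": [[60,10,-240,0,-0.3],[60,10,-240,0,-0.3],[60,10,-240,0,-0.3],[60,10,-240,0,-0.3],[60,10,-240,0,-0.3]]}}

```text
time: 3.6
tcp_pos: [479.7, 30.6, 231.7]
tcp_rot: [2.171, 2.269, 0.0]
wrist_force: [1.0, 0.1, 0.6]
finger_gap: 60.2
finger_force: 0.0
```

Request:
{"method": "drive_tool", "body": {"commands": [[60,5,-240,-20,-0.3],[60,5,-240,-20,-0.3],[60,5,-240,-20,-0.3],[60,5,-240,-20,-0.3],[60,5,-240,-20,-0.3]]}}

```text
time: 4.1
tcp_pos: [484.5, -209.4, 211.5]
tcp_rot: [2.485, 1.92, 0.0]
wrist_force: [0.9, 0.1, 0.0]
finger_gap: 60.1
finger_force: 0.0
```

```bash
cat >> h.py <<'E'
def tool():
    s=arm.get_state(); y=rot(s["tcp_rot"])[:,1]
    print("t",s["time"],"tcp",np.round(s["tcp_pos"],1),"yaz",round(np.arctan2(y[1],y[0]),3),"q",np.round(s["q"],2),"F",np.round(s["wrist_force"],1),"gap",s["finger_gap"],s["finger_force"]); return s
E
python3 - <<'E'
from h import *
tool(); s=arm.snapshot("wrist"); save(s,"w1.png"); print(s["position"])
for n,z in [("hook",1),("hook_mid",1),("hook_prong",6),("mat",1)]:
    for d in arm.mark_of("wrist",n): print(n,round(d["confidence"],2),np.array(d["pixel"]),onz(s,d["pixel"],z)[0])
E
```

```text
t 4.1 tcp [ 484.5 -209.4  211.5] yaz -0.255 q [ 0.09  0.28  0.31  1.9  -0.1   0.98  0.2 ] F [0.9 0.1 0. ] gap 60.08691812559443 0.0
[ 504.59524391 -129.92206954  353.60296689]
hook 0.8 [326.5 242.5] [ 478.58940206 -253.04610795    1.        ]
hook_mid 0.64 [318.9 198.6] [ 482.58718384 -208.23011111    1.        ]
hook_mid 0.45 [311.8 198.8] [ 475.99548774 -206.70858863    1.        ]
hook_prong 0.82 [304.3 111.6] [ 490.33853958 -128.39580144    6.        ]
mat 0.69 [310.4 199.6] [ 474.5021652  -207.12373565    1.        ]
```

Request:
{"method": "drive_tool", "body": {"commands": [[60,-1,-28,-30,-0.055],[60,-1,-28,-75,-0.055],[60,-1,-28,-115,-0.055],[60,-1,-28,-145,-0.055],[60,-1,-28,-160,-0.055]]}}

```text
time: 4.85
tcp_pos: [482.8, -231.1, 48.8]
tcp_rot: [-2.53, -1.855, 0.002]
wrist_force: [-0.7, 0.1, -0.6]
finger_gap: 60.1
finger_force: 0.0
```

Request:
{"method": "drive_tool", "body": {"commands": [[60,0,0,-25,0],[60,0,0,-40,0],[60,0,0,-46,0],[60,0,0,-46,0],[20,0,0,-46,0]]}}

```text
time: 5.35
tcp_pos: [484.7, -234.5, 6.3]
tcp_rot: [2.536, 1.853, 0.002]
wrist_force: [0.1, 0.4, 0.4]
finger_gap: 46.3
finger_force: 0.0
```

Request:
{"method": "drive_tool", "body": {"commands": [[20,0,0,0,0],[20,0,0,0,0],[20,0,0,0,0],[20,0,0,0,0],[20,0,0,0,0]], "grip_force": 80}}

```text
time: 5.85
tcp_pos: [485.0, -234.9, 6.7]
tcp_rot: [2.535, 1.852, 0.002]
wrist_force: [-0.9, 0.5, 7.0]
finger_gap: 24.6
finger_force: 79.4
```

Request:
{"method": "drive_tool", "body": {"commands": [[20,0,0,20,0],[20,0,0,50,0],[20,0,0,85,0],[20,0,0,85,0],[20,0,0,85,0]]}}

```text
time: 6.35
tcp_pos: [484.5, -234.5, 91.3]
tcp_rot: [2.535, 1.852, 0.002]
wrist_force: [0.5, 1.5, -2.9]
finger_gap: 24.8
finger_force: 79.0
```

Request:
{"method": "drive_tool", "body": {"commands": [[20,15,20,0,-0.12],[20,30,40,0,-0.24],[20,45,60,0,-0.36],[20,60,80,0,-0.48],[20,60,80,0,-0.55]]}}

```text
time: 6.85
tcp_pos: [545.2, -149.3, 88.4]
tcp_rot: [-2.941, -1.096, 0.001]
wrist_force: [-0.0, -0.1, -2.1]
finger_gap: 24.6
finger_force: 78.9
```

Request:
{"method": "drive_tool", "body": {"commands": [[20,10,10,0,-0.12],[20,15,20,0,-0.24],[20,25,30,0,-0.36],[20,35,38,0,-0.48],[20,35,38,0,-0.6]]}}

```text
time: 7.35
tcp_pos: [579.1, -113.9, 88.4]
tcp_rot: [-3.136, -0.173, 0.003]
wrist_force: [-0.0, -0.1, -1.1]
finger_gap: 24.5
finger_force: 79.0
```

Request:
{"method": "drive_tool", "body": {"commands": [[20,0,0,0,-0.12],[20,0,0,0,-0.12],[20,0,0,0,-0.12],[20,0,0,0,-0.12]]}}

```text
time: 7.75
tcp_pos: [578.3, -116.4, 89.7]
tcp_rot: [-3.141, 0.01, 0.002]
wrist_force: [0.0, -0.4, -2.1]
finger_gap: 24.6
finger_force: 78.9
```

```bash
python3 - <<'E'
from h import *
tool()
for c in ["wrist","scene","side"]:
  s=arm.snapshot(c); save(s,c+"2.png")
  for n,z in [("hook_prong",None),("crate_bar",31),("crate",0)]:
    zz=z if z is not None else arm.get_state()["tcp_pos"][2]-6.7+6
    for d in arm.mark_of(c,n): print(c,n,round(d["confidence"],2),np.array(d["pixel"]),onz(s,d["pixel"],zz)[0])
E
```

```text
t 7.75 tcp [ 578.3 -116.4   89.7] yaz -1.577 q [-0.29  0.6   0.58  1.84 -0.44  0.83 -1.06] F [ 0.  -0.4 -2.1] gap 24.637533470837315 78.93525123596191
wrist hook_prong 0.59 [243.4  47.3] [680.78396796 -90.78900501  89.21035307]
wrist crate_bar 0.94 [158.2 120.8] [655.38939664 -33.76305737  31.        ]
wrist crate 0.66 [174.3  45.3] [695.47350465 -35.28199909   0.        ]
scene hook_prong 0.58 [313.7 336. ] [682.82933387 -89.8055845   89.67185092]
scene crate_bar 0.68 [307.4 328.6] [624.92661405 -63.51877233  31.        ]
scene crate_bar 0.58 [327.3 328.4] [653.98349356 -28.83311804  31.        ]
scene crate 0.69 [339.  349.3] [697.90292568 -31.8376674    0.        ]
side hook_prong 0.96 [428.7 244. ] [688.33341453 -90.40906297  89.70279948]
side hook_prong 0.44 [244.4 213. ] [356.40677297 201.59956214  89.70279948]
side crate 0.81 [409.9 253.2] [ 7.00566066e+02 -2.64186697e+01 -1.13686838e-13]
```

Request:
{"method": "drive_tool", "body": {"commands": [[20,-2,-6,-10,0],[20,-2,-6,-30,0],[20,-2,-6,-45,0],[20,-2,-6,-57,0],[20,-2,-6,-57,0]]}}

```text
time: 8.85
tcp_pos: [575.1, -122.1, 31.0]
tcp_rot: [-3.141, 0.013, 0.006]
wrist_force: [-1.5, 0.1, -0.3]
finger_gap: 24.9
finger_force: 78.9
```

```bash
python3 - <<'E'
from h import *
tool()
s=arm.snapshot("side"); cv2.imwrite("pics/side3.png",cv2.resize(s["frame"][170:330,320:540,::-1],None,fx=3.5,fy=3.5))
s=arm.snapshot("wrist"); save(s,"w3.png")
E
```

```text
t 8.85 tcp [ 575.1 -122.1   31. ] yaz -1.579 q [-0.23  0.69  0.53  1.86 -0.5   0.73 -1.  ] F [-1.5  0.1 -0.3] gap 24.898831236491652 78.9112651348114
```

View pics/side3.png

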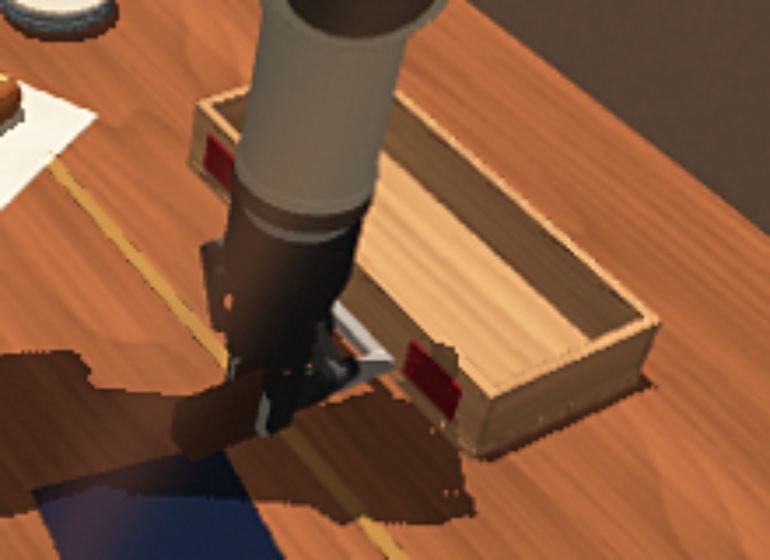

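View pics/w3.png

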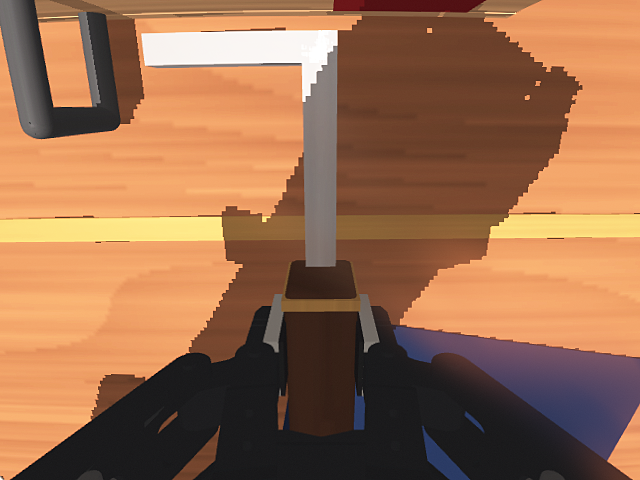

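The wrist view shows the prong tip at (145,48). It's level with the handle window, between the bar (row ~125) and the wall (row ~15). I'll slide it in and pull.

Request:
{"method": "drive_tool", "body": {"commands": [[20,1,15,1,0],[20,1,30,1,0],[20,1,45,1,0],[20,1,60,1,0],[20,1,62,1,0]]}}

```text
time: 9.45
tcp_pos: [578.1, -55.8, 34.3]
tcp_rot: [-3.139, 0.005, 0.0]
wrist_force: [-0.0, 1.3, -1.8]
finger_gap: 24.4
finger_force: 82.5
```

Request:
{"method": "drive_tool", "body": {"commands": [[20,-5,0,0,0],[20,-10,0,0,0],[20,-15,0,0,0],[20,-20,0,0,0],[20,-25,0,0,0]]}}

```text
time: 9.95
tcp_pos: [553.2, -61.1, 34.6]
tcp_rot: [3.141, -0.015, 0.003]
wrist_force: [3.3, -0.0, -3.6]
finger_gap: 24.7
finger_force: 82.6
```

```bash
python3 - <<'E'
from h import *
tool()
s=arm.snapshot("wrist"); save(s,"w4.png")
for n,z in [("crate_bar",31),("hook_prong",31)]:
    for d in arm.mark_of("wrist",n): print(n,round(d["confidence"],2),np.array(d["pixel"]),onz(s,d["pixel"],z)[0])
E
```

```text
t 9.95 tcp [553.2 -61.1  34.6] yaz -1.58 q [-0.35  0.64  0.54  1.94 -0.5   0.69 -1.09] F [ 3.3 -0.  -3.6] gap 24.704963025904565 82.57019519805908
crate_bar 0.73 [240.   78.7] [645.87742163 -33.34187443  31.        ]
hook_prong 0.66 [243.5  48.2] [655.97760397 -35.26517998  31.        ]
```

Request:
{"method": "drive_tool", "body": {"commands": [[20,-8,0,-1,0],[20,-16,0,-2,0],[20,-24,0,-2,0],[20,-32,0,-2,0],[20,-40,0,-2,0]]}}

```text
time: 10.6
tcp_pos: [513.8, -60.5, 33.0]
tcp_rot: [3.141, -0.013, 0.005]
wrist_force: [5.2, 0.4, 1.9]
finger_gap: 25.1
finger_force: 83.2
```

Request:
{"method": "drive_tool", "body": {"commands": [[20,-8,0,0,0],[20,-16,0,0,0],[20,-24,0,0,0],[20,-32,0,0,0],[20,-40,0,0,0]]}}

```text
time: 11.1
tcp_pos: [473.8, -60.5, 33.0]
tcp_rot: [3.141, -0.013, 0.005]
wrist_force: [4.9, -0.1, 1.4]
finger_gap: 24.8
finger_force: 83.2
```

```bash
python3 - <<'E'
from h import *
np.set_printoptions(precision=3,suppress=True)
tool()
s=arm.snapshot("wrist"); save(s,"w5.png")
for n,z in [("crate_bar",31),("hook_prong",31)]:
    for d in arm.mark_of("wrist",n): print(n,round(d["confidence"],2),np.array(d["pixel"]),onz(s,d["pixel"],z)[0])
s=arm.snapshot("scene");t=arm.trace("scene","crate");print(fit([(s,t[0]["region"])],"crate",[(618,-33,0)]))
E
```

```text
t 11.1 tcp [473.8 -60.5  33. ] yaz -1.579 q [-0.37  0.54  0.54  2.14 -0.5   0.59 -1.06] F [ 4.9 -0.1  1.4] gap 24.76435984553744 83.18291544914246
crate_bar 0.73 [239.5  75.9] [567.319 -32.769  31.   ]
hook_prong 0.56 [241.3  48.5] [576.303 -33.999  31.   ]
[393.719   6.707   0.881   0.893]
```

Request:
{"method": "drive_tool", "body": {"commands": [[20,-8,0,0,0],[20,-16,0,0,0],[20,-24,0,0,0],[20,-32,0,0,0],[20,-34,0,0,0]]}}

```text
time: 11.85
tcp_pos: [437.4, -60.3, 32.2]
tcp_rot: [-3.141, 0.014, 0.002]
wrist_force: [3.6, 0.1, -2.6]
finger_gap: 24.6
finger_force: 82.8
```

Request:
{"method": "drive_tool", "body": {"commands": [[20,0,0,0,0],[20,5,0,-1,0],[20,11,0,-2,0],[20,11,-20,-2,0],[20,11,-40,-2,0]]}}

```text
time: 12.35
tcp_pos: [450.5, -100.1, 30.0]
tcp_rot: [-3.141, 0.009, 0.001]
wrist_force: [-0.1, -0.8, -1.8]
finger_gap: 24.7
finger_force: 82.8
```

Request:
{"method": "drive_tool", "body": {"commands": [[20,0,-15,0,0],[20,0,-30,0,0],[20,0,-45,0,0],[20,0,-55,0,0],[20,0,-55,0,0]]}}

```text
time: 12.85
tcp_pos: [450.0, -157.1, 30.2]
tcp_rot: [3.141, -0.016, 0.0]
wrist_force: [0.9, -0.3, -2.2]
finger_gap: 24.7
finger_force: 82.8
```

```bash
python3 - <<'E'
from h import *
np.set_printoptions(precision=3,suppress=True)
tool()
V=[]
for c in ["scene","side"]:
    s=arm.snapshot(c); save(s,c+"6.png"); d=arm.trace(c,"crate")
    for t in d[:2]: print(c,t["confidence"],t["pixel"],t["region"].sum(),fit([(s,t["region"])],"crate",[(575,-33,0)]))
    for d in arm.mark_of(c,"crate"): print("crate",round(d["confidence"],2),onz(s,d["pixel"],0)[0])
s=arm.snapshot("wrist"); save(s,"w6.png")
for n,z in [("crate_bar",31),("hook_prong",31)]:
    for d in arm.mark_of("wrist",n): print(n,round(d["confidence"],2),np.array(d["pixel"]),onz(s,d["pixel"],z)[0])
E
```

```text
t 12.85 tcp [ 450.  -157.1   30.2] yaz -1.581 q [-0.16  0.54  0.53  2.14 -0.49  0.58 -0.85] F [ 0.9 -0.3 -2.2] gap 24.735647579211594 82.81633615493774
scene 0.71 [318.6, 330.9] 10553 [573.432 -32.842  -0.014   0.026]
crate 0.93 [567.84  -30.832   0.   ]
crate 0.64 [569.613 -39.614   0.   ]
hook_prong 0.89 [241.8  50.7] [ 551.203 -128.464   31.   ]
```

View pics/scene6.png

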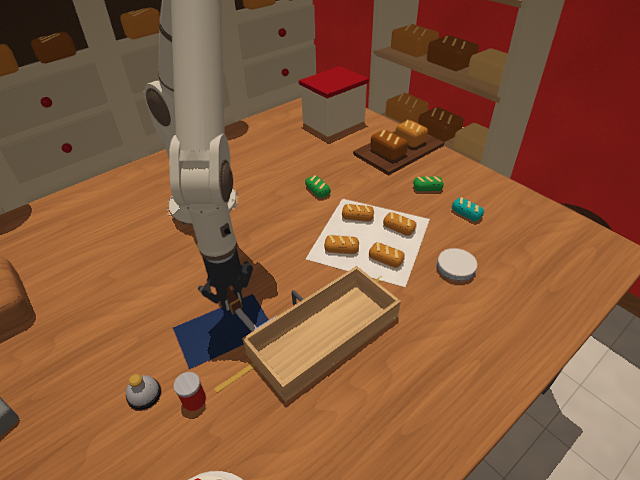

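Request:
{"method": "drive_tool", "body": {"commands": [[20,0,-5,15,0],[20,0,-10,35,0],[20,0,-15,55,0],[20,5,-20,62,0.1],[20,10,-25,62,0.22]]}}

```text
time: 13.8
tcp_pos: [460.9, -180.5, 93.7]
tcp_rot: [3.122, 0.339, 0.004]
wrist_force: [0.4, 0.7, -2.7]
finger_gap: 24.6
finger_force: 82.7
```

Request:
{"method": "drive_tool", "body": {"commands": [[20,4,-10,0,0.13],[20,8,-20,0,0.26],[20,12,-30,0,0.39],[20,18,-40,0,0.52],[20,22,-44,0,0.6]]}}

```text
time: 14.3
tcp_pos: [482.0, -225.4, 92.4]
tcp_rot: [2.883, 1.246, 0.0]
wrist_force: [0.1, -0.8, -2.1]
finger_gap: 24.7
finger_force: 82.8
```

Request:
{"method": "drive_tool", "body": {"commands": [[20,0,0,0,0.12],[20,0,0,0,0.24],[20,0,0,0,0.36],[20,0,0,0,0.48],[20,0,0,0,0.58]]}}

```text
time: 14.8
tcp_pos: [481.7, -224.2, 92.2]
tcp_rot: [-2.406, -2.02, 0.0]
wrist_force: [-0.1, 0.4, -1.0]
finger_gap: 24.5
finger_force: 82.8
```

Request:
{"method": "drive_tool", "body": {"commands": [[20,0,0,-15,0],[20,0,0,-35,0],[20,0,0,-50,0],[20,0,0,-60,0],[20,0,0,-60,0]]}}

```text
time: 15.3
tcp_pos: [480.6, -223.8, 30.8]
tcp_rot: [-2.409, -2.012, 0.003]
wrist_force: [-0.3, -0.2, -1.2]
finger_gap: 24.8
finger_force: 82.8
```

```bash
python3 - <<'E'
from h import *
tool()
s=arm.snapshot("wrist"); save(s,"w7.png");z=arm.get_state()["tcp_pos"][2]
for n,z in [("hook_prong",z-1.7),("hook",z-5.7),("hook_mid",z-5.7),("mat",1)]:
    for d in arm.mark_of("wrist",n): print(n,round(d["confidence"],2),np.array(d["pixel"]),onz(s,d["pixel"],z)[0])
E
```

```text
t 15.3 tcp [ 480.6 -223.8   30.8] yaz -0.179 q [ 0.2   0.56  0.24  2.   -0.22  0.61  0.4 ] F [-0.3 -0.2 -1.2] gap 24.837791966566336 82.78556227684021
hook_prong 0.56 [241.5  47.6] [ 471.31291852 -117.95291339   29.9604286 ]
hook 0.98 [320.4 339.6] [ 476.84011202 -240.48923367   25.9604286 ]
hook_mid 0.92 [298. 256.] [ 474.89322566 -198.7468151    25.9604286 ]
hook_mid 0.38 [320.3 338.1] [ 476.93722979 -239.69885265   25.9604286 ]
mat 0.78 [305.7 250.5] [ 475.71391142 -206.01584805    1.        ]
```

Request:
{"method": "drive_tool", "body": {"commands": [[20,1,-4,-8,0],[20,1,-4,-15,0],[20,1,-4,-20,0],[20,1,-4,-23,0],[20,1,-4,-23,0]]}}

```text
time: 16.05
tcp_pos: [482.3, -228.0, 8.5]
tcp_rot: [-2.41, -2.013, 0.001]
wrist_force: [0.1, 0.5, -2.5]
finger_gap: 24.7
finger_force: 82.8
```

Request:
{"method": "drive_tool", "body": {"commands": [[20,0,0,-1,0],[20,0,0,-1,0],[20,0,0,-1,0]]}}

```text
time: 16.35
tcp_pos: [483.0, -228.4, 8.5]
tcp_rot: [2.411, 2.014, 0.0]
wrist_force: [-0.6, 0.1, -0.4]
finger_gap: 24.3
finger_force: 82.8
```

Request:
{"method": "drive_tool", "body": {"commands": [[20,0,0,-1,0],[45,0,0,-1,0],[45,0,0,-1,0],[45,0,0,-1,0],[45,0,0,-1,0]]}}

```text
time: 16.85
tcp_pos: [483.0, -228.4, 7.4]
tcp_rot: [2.411, 2.014, 0.0]
wrist_force: [0.5, 0.4, 0.2]
finger_gap: 45.2
finger_force: 0.0
```

Request:
{"method": "drive_tool", "body": {"commands": [[50,0,0,10,0],[50,0,0,30,0],[60,0,0,60,0],[60,0,20,100,0],[60,0,60,130,0]]}}

```text
time: 17.35
tcp_pos: [483.4, -171.6, 140.3]
tcp_rot: [2.414, 2.004, 0.001]
wrist_force: [2.1, 0.6, -0.2]
finger_gap: 59.6
finger_force: 0.0
```

Request:
{"method": "drive_tool", "body": {"commands": [[60,-10,50,40,0.1],[60,-20,100,70,0.2],[60,-20,150,90,0.2],[60,-20,180,90,0.2],[60,-20,180,90,0.2]]}}

```text
time: 17.85
tcp_pos: [463.5, 18.3, 230.0]
tcp_rot: [2.187, 2.254, 0.008]
wrist_force: [-0.9, -1.0, 0.4]
finger_gap: 59.8
finger_force: 0.0
```

```bash
cat >> h.py <<'E'
def loaves(S):
    out=[]
    for c in S:
        for t in arm.trace(c,"loaf_a"):
            p=onz(S[c],t["pixel"],18)[0]
            if abs(p[0]-476)<190 and abs(p[1]-284)<190: out.append((c,p,t))
    G=[]
    for c,p,t in out:
        for g in G:
            if np.hypot(*(g[0]-p)[:2])<35 and all(c!=x[0] for x in g[1]): g[1].append((c,t)); break
        else: G.append((p,[(c,t)]))
    for p,v in G:
        col=[np.round(S[c]["frame"][t["region"]].mean(0)) for c,t in v]
        f=fit([(S[c],t["region"]) for c,t in v],"loaf_a",[(p[0],p[1],a) for a in (0,.8,1.57,2.36)])
        f[2]%=np.pi
        print([c for c,_ in v],[round(t["confidence"],2) for _,t in v],"x y yaw cost",np.round(f,2),col)
E
python3 - <<'E'
from h import *
np.set_printoptions(precision=3,suppress=True)
tool()
S={c:arm.snapshot(c) for c in["scene","side"]}
for c in S:
    save(S[c],c+"8.png")
    for n in("hook","hook_mid"):
        for d in arm.mark_of(c,n): print(c,n,round(d["confidence"],2),onz(S[c],d["pixel"],1)[0])
    for n,i in (("crate",[(573,-33,0)]),("hook",[(476,-245,1.4)])):
        for t in arm.trace(c,n)[:1]: print(c,n,t["confidence"],fit([(S[c],t["region"])],n,i))
loaves(S)
E
```

```text
t 17.85 tcp [463.5  18.3 230. ] yaz 0.03 q [-0.24  0.13  0.15  2.02 -0.03  0.98 -0.04] F [-0.9 -1.   0.4] gap 59.83533173496782 0.0
scene hook_mid 0.64 [ 477.147 -210.599    1.   ]
scene crate 0.69 [573.333 -33.507  -0.004   0.015]
scene hook 0.86 [ 480.795 -246.016    1.393    0.054]
side hook 0.6 [ 483.857 -243.226    1.   ]
side hook_mid 0.75 [ 475.262 -122.74     1.   ]
side hook_mid 0.66 [ 475.405 -203.306    1.   ]
side hook_mid 0.61 [566.258 259.985   1.   ]
side crate 0.64 [571.705 -29.869  -0.021   0.02 ]
side hook 0.66 [ 479.397 -243.001    1.402    0.044]
['scene', 'side'] [0.79, 0.63] x y yaw cost [383.72 323.71   0.86   0.22] [array([155., 101.,  42.]), array([169., 103.,  52.])]
['scene', 'side'] [0.79, 0.96] x y yaw cost [563.03 258.06   0.49   0.16] [array([159., 106.,  48.]), array([154.,  96.,  51.])]
['scene', 'side'] [0.75, 0.92] x y yaw cost [499.67 381.85   0.28   0.16] [array([155., 104.,  47.]), array([167., 107.,  59.])]
['side'] [0.56] x y yaw cost [459.29 199.59   0.84   0.18] [array([177., 109.,  55.])]
```

Request:
{"method": "drive_tool", "body": {"commands": [[62,12,50,0,0],[62,12,100,0,0],[62,12,150,0,0],[62,12,185,0,0],[62,12,185,0,0]]}}

```text
time: 18.95
tcp_pos: [473.8, 203.3, 227.2]
tcp_rot: [-2.186, -2.253, -0.003]
wrist_force: [-1.7, -0.9, 0.4]
finger_gap: 62.1
finger_force: 0.0
```

```bash
python3 - <<'E'
from h import *
tool(); s=arm.snapshot("wrist"); save(s,"w9.png"); print(s["position"])
loaves({"wrist":s})
for d in arm.mark_of("wrist","loaf_a"): print(round(d["confidence"],2),onz(s,d["pixel"],0)[0])
E
```

```text
t 18.95 tcp [473.8 203.3 227.2] yaz 0.03 q [-0.47  0.23  0.02  1.9  -0.01  1.   -0.42] F [-1.7 -0.9  0.4] gap 62.06593072180612 0.0
[470.79047055 284.85533119 369.54206214]
['wrist'] [0.84] x y yaw cost [5.6424e+02 2.5221e+02 3.4000e-01 8.0000e-02] [array([174., 110.,  63.])]
['wrist'] [0.75] x y yaw cost [3.8142e+02 3.1972e+02 7.0000e-01 5.0000e-02] [array([169., 108.,  61.])]
['wrist'] [0.6] x y yaw cost [4.9925e+02 3.7645e+02 2.6000e-01 6.0000e-02] [array([148.,  90.,  49.])]
['wrist'] [0.56] x y yaw cost [4.5447e+02 1.8791e+02 7.6000e-01 7.0000e-02] [array([174., 112.,  67.])]
0.82 [562.99866813 252.82342294   0.        ]
0.8 [498.72720415 373.80152299   0.        ]
0.8 [202.12346345 314.02573128   0.        ]
0.64 [3.83963458e+02 3.19688987e+02 5.68434189e-14]
0.6 [453.78453058 187.33202237   0.        ]
```

View pics/w9.png

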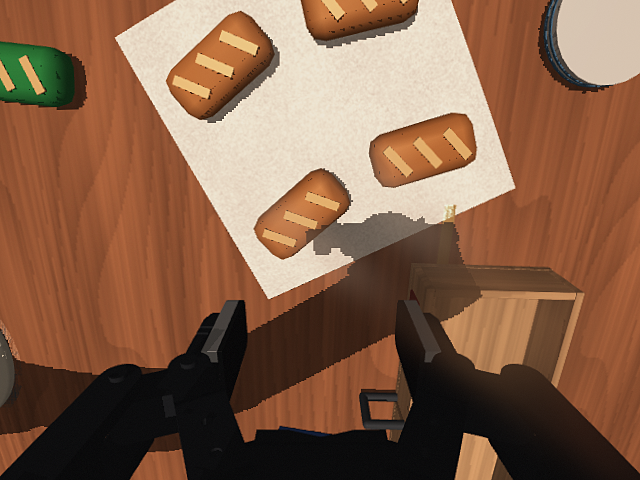

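The wrist view shows four brown loaves on the paper: (302,213), (423,150), (220,65) and (360,15). The green one is off it. I'll pick the nearest first.

Request:
{"method": "drive_tool", "body": {"commands": [[66,-20,-15,-20,-0.14],[66,-20,-15,-45,-0.28],[66,-20,-15,-70,-0.42],[66,-20,-15,-90,-0.56],[66,-20,-15,-100,-0.7]]}}

```text
time: 19.6
tcp_pos: [454.2, 178.7, 125.7]
tcp_rot: [2.84, 1.341, -0.004]
wrist_force: [0.7, -0.1, -0.1]
finger_gap: 66.1
finger_force: 0.0
```

Request:
{"method": "drive_tool", "body": {"commands": [[66,0,0,-25,-0.14],[66,0,0,-50,-0.14],[66,0,0,-70,-0.14],[66,0,0,-75,-0.14],[66,0,0,-75,-0.14]]}}

```text
time: 20.1
tcp_pos: [454.6, 179.9, 51.9]
tcp_rot: [2.923, 1.15, -0.003]
wrist_force: [0.9, -0.1, 0.9]
finger_gap: 65.9
finger_force: 0.0
```

```bash
python3 - <<'E'
from h import *
tool(); s=arm.snapshot("wrist"); save(s,"w10.png"); print(s["position"])
loaves({"wrist":s})
for d in arm.mark_of("wrist","loaf_a"): print(round(d["confidence"],2),onz(s,d["pixel"],0)[0])
E
```

```text
t 20.1 tcp [454.6 179.9  51.9] yaz -0.821 q [-0.55  0.46  0.14  2.09 -0.11  0.6  -1.16] F [ 0.9 -0.1  0.9] gap 65.92307793973958 0.0
[514.54197429 235.86093813 193.85432971]
['wrist'] [0.87] x y yaw cost [4.5347e+02 1.8815e+02 7.4000e-01 1.0000e-01] [array([118.,  74.,  42.])]
['wrist'] [0.79] x y yaw cost [3.7947e+02 3.2323e+02 7.0000e-01 4.0000e-02] [array([103.,  60.,  31.])]
['wrist'] [0.71] x y yaw cost [435.25 314.19   0.64   0.83] [array([197., 180., 162.])]
['wrist'] [0.61] x y yaw cost [5.6570e+02 2.5221e+02 2.9000e-01 6.0000e-02] [array([154.,  94.,  51.])]
['wrist'] [0.58] x y yaw cost [4.6425e+02 3.9831e+02 1.9600e+00 1.3000e-01] [array([85., 47., 23.])]
0.98 [453.98408744 188.40237667   0.        ]
0.88 [381.26465804 318.11214761   0.        ]
```

Request:
{"method": "drive_tool", "body": {"commands": [[66,-1,8,-15,0],[66,-1,8,-30,0],[66,-1,8,-42,0],[66,-1,8,-49,0],[66,-1,8,-49,0]]}}

```text
time: 20.75
tcp_pos: [453.5, 189.2, 2.8]
tcp_rot: [2.922, 1.153, -0.002]
wrist_force: [-0.4, -0.0, 0.7]
finger_gap: 66.1
finger_force: 0.0
```

Request:
{"method": "drive_tool", "body": {"commands": [[40,0,0,0,0],[40,0,0,0,0],[40,0,0,0,0],[40,0,0,0,0],[40,0,0,0,0]], "grip_force": 50}}

```text
time: 21.25
tcp_pos: [454.4, 189.8, 3.9]
tcp_rot: [-2.922, -1.153, -0.002]
wrist_force: [-0.4, -0.5, 6.9]
finger_gap: 49.0
finger_force: 52.8
```

Request:
{"method": "drive_tool", "body": {"commands": [[40,0,0,15,0],[40,0,0,50,0],[40,0,0,90,0],[40,0,0,110,0],[40,0,0,110,0]]}}

```text
time: 21.75
tcp_pos: [456.0, 190.7, 116.2]
tcp_rot: [-2.921, -1.153, -0.01]
wrist_force: [0.3, 0.7, -0.8]
finger_gap: 49.5
finger_force: 52.2
```

Request:
{"method": "drive_tool", "body": {"commands": [[40,40,-30,0,-0.1],[40,75,-65,0,-0.22],[40,95,-105,0,-0.34],[40,115,-145,0,-0.46],[40,120,-170,0,-0.5]]}}

```text
time: 22.25
tcp_pos: [575.0, 15.1, 112.0]
tcp_rot: [3.116, 0.383, -0.001]
wrist_force: [0.5, -0.1, -0.9]
finger_gap: 49.3
finger_force: 52.3
```

Request:
{"method": "drive_tool", "body": {"commands": [[40,20,-40,0,-0.1],[40,40,-80,0,-0.2],[40,60,-125,0,-0.26],[40,71,-164,0,-0.26],[40,71,-164,0,-0.26]]}}

```text
time: 22.75
tcp_pos: [643.8, -154.2, 111.8]
tcp_rot: [3.135, -0.028, -0.002]
wrist_force: [-0.8, -1.3, -1.7]
finger_gap: 49.2
finger_force: 52.3
```

```bash
python3 - <<'E'
from h import *
tool(); s=arm.snapshot("wrist"); save(s,"w11.png")
E
```

```text
t 22.75 tcp [ 643.8 -154.2  111.8] yaz -1.589 q [-0.08  0.64  0.39  1.63 -0.28  0.92 -1.18] F [-0.8 -1.3 -1.7] gap 49.19752162212561 52.32875168323517
```

View pics/w11.png

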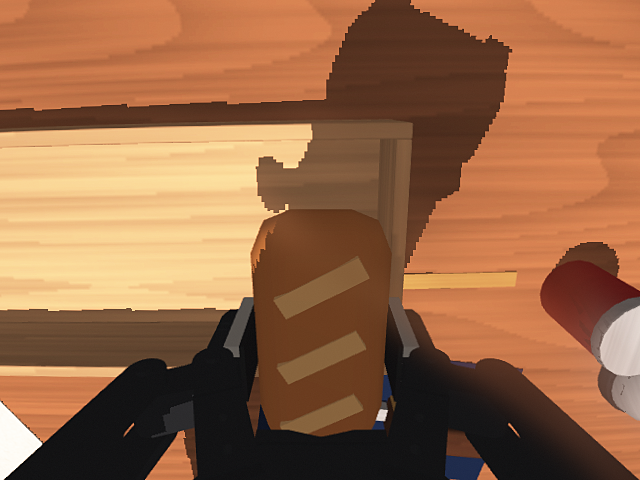

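The loaf is held over the right end of the crate, whose right outer back corner is at px (411,122). I'll correct the offset and check the walls.

Request:
{"method": "drive_tool", "body": {"commands": [[40,3,10,0,0],[40,3,10,0,0],[40,3,10,-10,0]]}}

```text
time: 23.1
tcp_pos: [649.2, -131.3, 103.9]
tcp_rot: [-3.14, 0.006, -0.004]
wrist_force: [0.9, -0.3, -1.0]
finger_gap: 49.6
finger_force: 52.3
```

```bash
python3 - <<'E'
from h import *
tool(); s=arm.snapshot("wrist"); save(s,"w12.png")
t=arm.trace("wrist","crate")[0]; m=t["region"]; print(t["confidence"])
h=maskhull(m); P=onz(s,h,62)[:,:2]; print(np.round(P[np.argmax(P[:,0]-P[:,1])]),"expect 722,-200")
print(onz(s,[[411,122]],62))
E
```

```text
t 23.1 tcp [ 649.2 -131.3  103.9] yaz -1.575 q [-0.1   0.65  0.38  1.64 -0.29  0.91 -1.19] F [ 0.9 -0.3 -1. ] gap 49.62324913001705 52.34483242034912Traceback (most recent call last):
  File "<stdin>", line 3, in <module>
IndexError: list index out of range
```

Request:
{"method": "drive_tool", "body": {"commands": [[40,0,0,0,0],[40,0,0,0,0],[40,0,0,0,0]]}}

```text
time: 23.5
tcp_pos: [648.0, -134.5, 103.6]
tcp_rot: [3.141, -0.013, 0.001]
wrist_force: [-0.2, 0.8, -0.6]
finger_gap: 49.2
finger_force: 52.3
```

```bash
python3 - <<'E'
from h import *
tool(); s=arm.snapshot("wrist"); save(s,"w13.png")
f=s["frame"]; cv2.imwrite("pics/w13.png",f[:,:,::-1])
for px in ([411,122],[400,122]): pass
# expected projections of crate top corners/inner right edge
print(proj(s,[[722.5,-200,62],[714,-192,62],[714,-192,8]]))
E
```

```text
t 23.5 tcp [ 648.  -134.5  103.6] yaz -1.579 q [-0.1   0.65  0.38  1.64 -0.29  0.91 -1.2 ] F [-0.2  0.8 -0.6] gap 49.24437872600847 52.34520614147186
[[457.50191089 125.08657952]
 [439.17714516 143.49159617]
 [412.93263277 135.86269881]]
```

View pics/w13.png

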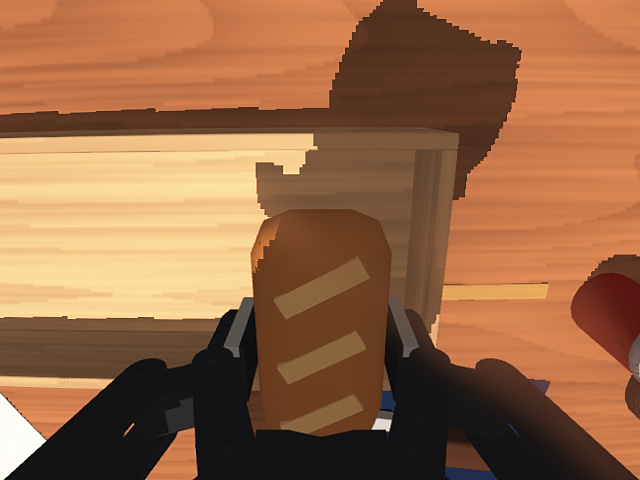

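The crate corner is at px (459,133) against a predicted (457,125), so it agrees to about 3 mm. I'll lower the loaf into the right-hand slot.

Request:
{"method": "drive_tool", "body": {"commands": [[40,-2,-9,-10,0],[40,-2,-9,-25,0],[40,-2,-9,-40,0],[40,-2,-9,-40,0],[40,-2,-9,-40,0]]}}

```text
time: 24.05
tcp_pos: [645.0, -143.0, 61.9]
tcp_rot: [-3.141, 0.013, 0.004]
wrist_force: [-0.6, -0.2, -1.2]
finger_gap: 49.7
finger_force: 52.4
```

Request:
{"method": "drive_tool", "body": {"commands": [[40,0,0,-15,0],[40,0,0,-30,0],[40,0,0,-42,0],[40,0,0,-50,0],[40,0,0,-50,0]]}}

```text
time: 24.55
tcp_pos: [645.1, -143.2, 14.7]
tcp_rot: [-3.14, 0.014, 0.003]
wrist_force: [-7.7, 4.3, 16.4]
finger_gap: 49.1
finger_force: 59.9
```

Request:
{"method": "drive_tool", "body": {"commands": [[40,0,0,0,0],[40,0,0,0,0]]}}

```text
time: 24.75
tcp_pos: [645.2, -143.2, 14.7]
tcp_rot: [-3.141, 0.014, 0.002]
wrist_force: [-8.2, 4.1, 15.8]
finger_gap: 49.1
finger_force: 59.7
```

Request:
{"method": "drive_tool", "body": {"commands": [[40,0,0,1,0],[58,0,0,1,0],[58,0,0,2,0],[58,0,0,2,0],[58,0,0,2,0]]}}

```text
time: 25.25
tcp_pos: [646.1, -142.8, 15.1]
tcp_rot: [-3.141, 0.012, -0.0]
wrist_force: [-0.6, 2.8, 1.4]
finger_gap: 58.2
finger_force: 1.8
```

Request:
{"method": "drive_tool", "body": {"commands": [[58,0,0,20,0],[58,0,0,50,0],[58,0,0,90,0],[62,-20,30,140,0.1],[66,-40,70,165,0.2]]}}

```text
time: 25.75
tcp_pos: [611.5, -86.7, 176.4]
tcp_rot: [3.123, 0.297, 0.006]
wrist_force: [0.0, 1.5, 0.0]
finger_gap: 65.7
finger_force: 0.0
```

Request:
{"method": "drive_tool", "body": {"commands": [[66,-30,40,20,0.14],[66,-60,80,40,0.28],[66,-80,125,40,0.42],[66,-90,172,40,0.56],[66,-90,215,40,0.7]]}}

```text
time: 26.25
tcp_pos: [519.3, 133.5, 214.2]
tcp_rot: [2.831, 1.361, 0.002]
wrist_force: [2.0, 0.9, 0.0]
finger_gap: 65.9
finger_force: 0.0
```

Request:
{"method": "drive_tool", "body": {"commands": [[66,0,30,0,0.14],[66,0,40,0,0.28],[66,0,40,0,0.42],[66,0,40,0,0.42],[66,0,40,0,0.42]]}}

```text
time: 26.75
tcp_pos: [520.8, 171.7, 213.4]
tcp_rot: [2.494, 1.909, -0.0]
wrist_force: [1.3, -0.0, 0.3]
finger_gap: 65.9
finger_force: 0.0
```

```bash
python3 - <<'E'
from h import *
tool(); s=arm.snapshot("wrist"); save(s,"w14.png")
loaves({"wrist":s})
for d in arm.mark_of("wrist","loaf_a"): print("wrist",round(d["confidence"],2),onz(s,d["pixel"],0)[0])
S={c:arm.snapshot(c) for c in["scene","side"]}
for c in S:
    for d in arm.mark_of(c,"loaf_a"): print(c,round(d["confidence"],2),onz(S[c],d["pixel"],4)[0])
E
```

```text
t 26.75 tcp [520.8 171.7 213.4] yaz -0.264 q [-0.43  0.31  0.08  1.84 -0.03  0.99 -0.61] F [ 1.3 -0.   0.3] gap 65.9450802439252 0.0
['wrist'] [0.94] x y yaw cost [3.7985e+02 3.2062e+02 6.6000e-01 1.1000e-01] [array([159., 100.,  54.])]
['wrist'] [0.93] x y yaw cost [4.7027e+02 3.9476e+02 1.8300e+00 1.2000e-01] [array([112.,  66.,  36.])]
['wrist'] [0.62] x y yaw cost [5.6391e+02 2.5318e+02 3.3000e-01 7.0000e-02] [array([177., 113.,  65.])]
wrist 0.83 [564.06979337 252.71352388   0.        ]
wrist 0.63 [381.47044365 316.9331836    0.        ]
scene 0.96 [ 644.57794314 -132.99947692    4.        ]
scene 0.89 [579.33570494 585.34325552   4.        ]
scene 0.85 [497.03460864 384.21870935   4.        ]
scene 0.72 [574.78144677 255.6248732    4.        ]
scene 0.72 [431.41025534 597.16102051   4.        ]
scene 0.68 [210.78667115 308.48396328   4.        ]
scene 0.64 [379.95035031 308.92642152   4.        ]
side 0.96 [568.32104453 259.20755618   4.        ]
side 0.9 [383.96833041 314.98509522   4.        ]
side 0.84 [194.92762675 312.46449531   4.        ]
side 0.81 [ 639.81426402 -144.47961434    4.        ]
side 0.75 [426.67819972 592.33103852   4.        ]
side 0.66 [591.93881969 590.96285619   4.        ]
side 0.59 [501.50950509 370.14321639   4.        ]
```

Request:
{"method": "drive_tool", "body": {"commands": [[66,20,30,0,-0.14],[66,35,60,-20,-0.28],[66,43,81,-40,-0.42],[66,43,81,-70,-0.56],[66,43,81,-90,-0.7]]}}

```text
time: 27.6
tcp_pos: [562.6, 254.7, 121.5]
tcp_rot: [2.998, 0.939, -0.003]
wrist_force: [-0.8, 0.1, -0.7]
finger_gap: 65.8
finger_force: 0.0
```

Request:
{"method": "drive_tool", "body": {"commands": [[66,0,0,-30,-0.14],[66,0,0,-50,-0.27],[66,0,0,-60,-0.27],[66,0,0,-60,-0.27],[66,0,0,-60,-0.27]]}}

```text
time: 28.1
tcp_pos: [564.1, 254.1, 64.4]
tcp_rot: [-3.095, -0.538, -0.002]
wrist_force: [-0.2, 0.7, -0.9]
finger_gap: 66.0
finger_force: 0.0
```

```bash
python3 - <<'E'
from h import *
tool(); s=arm.snapshot("wrist"); save(s,"w15.png")
loaves({"wrist":s})
E
```

```text
t 28.1 tcp [564.1 254.1  64.4] yaz -1.227 q [-0.64  0.62  0.23  1.77 -0.19  0.77 -1.54] F [-0.2  0.7 -0.9] gap 66.04233890599396 0.0
['wrist'] [0.96] x y yaw cost [5.6244e+02 2.5290e+02 3.3000e-01 1.0000e-01] [array([128.,  82.,  48.])]
['wrist'] [0.72] x y yaw cost [3.3661e+02 3.1106e+02 2.9100e+00 3.3000e-01] [array([107.,  61.,  31.])]
['wrist'] [0.6] x y yaw cost [4.9467e+02 3.7741e+02 1.8000e-01 1.4000e-01] [array([155.,  96.,  51.])]
```

Request:
{"method": "drive_tool", "body": {"commands": [[66,-1,-1,-20,0],[66,-1,-1,-38,0],[66,-1,-1,-52,0],[66,-1,-1,-59,0],[66,-1,-1,-59,0]]}}

```text
time: 28.7
tcp_pos: [562.1, 252.6, 4.1]
tcp_rot: [3.096, 0.535, -0.002]
wrist_force: [0.8, 1.1, 0.2]
finger_gap: 66.0
finger_force: 0.0
```

Request:
{"method": "drive_tool", "body": {"commands": [[40,0,0,0,0],[40,0,0,0,0],[40,0,0,0,0],[40,0,0,0,0],[40,0,0,0,0]]}}

```text
time: 29.2
tcp_pos: [563.2, 253.2, 5.6]
tcp_rot: [-3.095, -0.534, -0.003]
wrist_force: [-0.4, -0.5, 5.9]
finger_gap: 49.3
finger_force: 53.3
```

Request:
{"method": "drive_tool", "body": {"commands": [[40,0,0,15,0],[40,0,0,50,0],[40,0,0,90,0],[40,0,0,110,0],[40,0,0,110,0]]}}

```text
time: 29.7
tcp_pos: [564.9, 253.9, 119.1]
tcp_rot: [-3.094, -0.534, -0.011]
wrist_force: [-0.1, 0.8, -2.0]
finger_gap: 49.1
finger_force: 52.7
```

Request:
{"method": "drive_tool", "body": {"commands": [[40,10,-35,0,-0.05],[40,20,-75,0,-0.1],[40,30,-115,0,-0.15],[40,40,-155,0,-0.2],[40,50,-170,0,-0.25]]}}

```text
time: 30.2
tcp_pos: [611.6, 76.2, 113.7]
tcp_rot: [3.135, 0.131, -0.004]
wrist_force: [0.2, -0.6, -1.7]
finger_gap: 49.6
finger_force: 52.5
```

Request:
{"method": "drive_tool", "body": {"commands": [[40,8,-40,0,-0.05],[40,16,-80,0,-0.1],[40,24,-120,0,-0.1],[40,32,-145,0,-0.1],[40,32,-152,0,-0.1]]}}

```text
time: 30.7
tcp_pos: [644.2, -73.9, 113.8]
tcp_rot: [3.139, -0.021, -0.001]
wrist_force: [-1.0, -0.8, -0.9]
finger_gap: 49.3
finger_force: 52.6
```

Request:
{"method": "drive_tool", "body": {"commands": [[40,0,0,0,0],[40,0,0,0,0],[40,0,0,-20,0],[40,0,0,-40,0],[40,0,0,-40,0]]}}

```text
time: 31.2
tcp_pos: [641.7, -65.5, 71.5]
tcp_rot: [-3.14, 0.007, 0.01]
wrist_force: [-0.8, -0.1, -1.3]
finger_gap: 49.2
finger_force: 52.6
```

Request:
{"method": "drive_tool", "body": {"commands": [[40,0,0,-15,0],[40,0,-1,-30,0],[40,0,-1,-45,0],[40,0,-1,-50,0],[40,0,-1,-50,0]]}}

```text
time: 31.7
tcp_pos: [643.4, -70.2, 23.2]
tcp_rot: [-3.142, 0.013, 0.004]
wrist_force: [-0.1, 0.1, -0.5]
finger_gap: 49.1
finger_force: 52.6
```

Request:
{"method": "drive_tool", "body": {"commands": [[40,0,0,-4,0],[40,0,0,-8,0],[40,0,0,-8,0],[40,0,0,-8,0]]}}

```text
time: 32.1
tcp_pos: [644.6, -70.2, 16.9]
tcp_rot: [-3.142, 0.013, -0.001]
wrist_force: [-0.9, 0.6, -1.0]
finger_gap: 49.2
finger_force: 52.6
```

Not touching yet; lower 2 mm more and release.

Request:
{"method": "drive_tool", "body": {"commands": [[40,0,0,-2,0],[40,0,0,-2,0],[58,0,0,-2,0],[58,0,0,-2,0],[58,0,0,-1,0]]}}

```text
time: 32.6
tcp_pos: [644.6, -70.1, 15.8]
tcp_rot: [3.142, -0.013, 0.0]
wrist_force: [0.2, 0.2, -0.0]
finger_gap: 58.1
finger_force: 0.0
```

Request:
{"method": "drive_tool", "body": {"commands": [[58,0,0,20,0],[58,0,0,50,0],[58,0,0,90,0],[62,-20,30,140,0.1],[66,-40,70,165,0.2]]}}

```text
time: 33.1
tcp_pos: [610.4, -12.2, 177.3]
tcp_rot: [3.125, 0.298, 0.007]
wrist_force: [-0.2, 0.6, 0.2]
finger_gap: 65.7
finger_force: 0.0
```

Request:
{"method": "drive_tool", "body": {"commands": [[66,-20,40,20,0.14],[66,-40,80,40,0.28],[66,-60,125,40,0.28],[66,-80,172,40,0.28],[66,-95,215,40,0.28]]}}

```text
time: 33.6
tcp_pos: [512.8, 207.9, 214.9]
tcp_rot: [-3.054, -0.734, -0.002]
wrist_force: [-0.3, 0.8, -0.5]
finger_gap: 66.0
finger_force: 0.0
```

Request:
{"method": "drive_tool", "body": {"commands": [[66,0,40,0,0],[66,0,80,0,0],[66,0,80,0,0],[66,0,80,0,0],[66,0,80,0,0]]}}

```text
time: 34.1
tcp_pos: [514.3, 284.5, 214.0]
tcp_rot: [3.054, 0.732, -0.0]
wrist_force: [-0.2, -0.9, -0.3]
finger_gap: 65.9
finger_force: 0.0
```

```bash
python3 - <<'E'
from h import *
tool(); s=arm.snapshot("wrist"); save(s,"w16.png")
loaves({"wrist":s})
for d in arm.mark_of("wrist","loaf_a"): print("wrist",round(d["confidence"],2),onz(s,d["pixel"],0)[0])
S={c:arm.snapshot(c) for c in["scene"]}; save(S["scene"],"scene16.png")
for c in S:
    for d in arm.mark_of(c,"loaf_a"): print(c,round(d["confidence"],2),onz(S[c],d["pixel"],4)[0])
E
```

```text
t 34.1 tcp [514.3 284.5 214. ] yaz -1.101 q [-0.7   0.38  0.18  1.75 -0.08  1.03 -1.59] F [-0.2 -0.9 -0.3] gap 65.94653743738836 0.0
['wrist'] [0.61] x y yaw cost [4.9895e+02 3.7663e+02 2.6000e-01 7.0000e-02] [array([159., 102.,  59.])]
['wrist'] [0.57] x y yaw cost [3.7796e+02 3.1857e+02 6.8000e-01 2.1000e-01] [array([132.,  78.,  41.])]
wrist 0.86 [381.12117489 316.75810401   0.        ]
wrist 0.6 [497.49073463 371.8778784    0.        ]
scene 0.94 [640.35169295 -60.776696     4.        ]
scene 0.94 [492.85498807 380.10753478   4.        ]
scene 0.88 [211.82633804 307.20643365   4.        ]
scene 0.86 [591.68343498 583.30106533   4.        ]
scene 0.79 [ 640.74104778 -135.1317916     4.        ]
scene 0.58 [388.52843657 319.4623305    4.        ]
```

View pics/scene16.png

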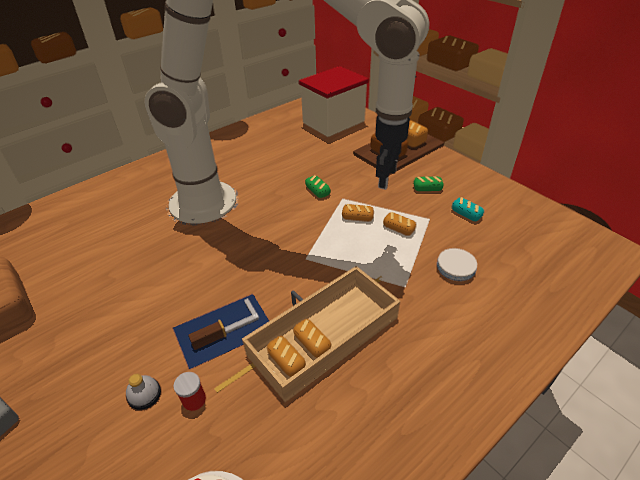

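The first two loaves are in the crate at px (287,357) and (312,338). The other two are still in place on the paper at (358,212) and (400,223). Next is the one near (499,376).

Request:
{"method": "drive_tool", "body": {"commands": [[66,-5,30,-10,-0.1],[66,-10,60,-30,-0.21],[66,-15,91,-60,-0.21],[66,-15,91,-100,-0.21],[66,-15,91,-140,-0.21]]}}

```text
time: 34.85
tcp_pos: [498.8, 378.7, 73.2]
tcp_rot: [-3.113, -0.413, -0.002]
wrist_force: [0.0, -0.1, -0.0]
finger_gap: 65.7
finger_force: 0.0
```

Request:
{"method": "drive_tool", "body": {"commands": [[66,0,0,-14,0],[66,0,0,-14,0],[66,0,0,-14,0]]}}

```text
time: 35.15
tcp_pos: [500.3, 377.1, 61.5]
tcp_rot: [-3.114, -0.408, -0.003]
wrist_force: [1.1, 0.4, 0.7]
finger_gap: 66.2
finger_force: 0.0
```

```bash
python3 - <<'E'
from h import *
tool(); s=arm.snapshot("wrist"); save(s,"w17.png")
loaves({"wrist":s})
E
```

```text
t 35.15 tcp [500.3 377.1  61.5] yaz -1.31 q [-0.81  0.63  0.16  1.75 -0.14  0.77 -1.89] F [1.1 0.4 0.7] gap 66.23895942050207 0.0
['wrist'] [0.67] x y yaw cost [376.35 315.55   0.64   0.48] [array([104.,  59.,  31.])]
['wrist'] [0.57] x y yaw cost [4.9749e+02 3.7469e+02 2.3000e-01 1.1000e-01] [array([123.,  78.,  46.])]
```

Request:
{"method": "drive_tool", "body": {"commands": [[66,-2,-2,-20,0],[66,-2,-2,-38,0],[66,-2,-2,-50,0],[66,-2,-2,-57,0],[66,-2,-2,-57,0]]}}

```text
time: 35.75
tcp_pos: [497.0, 375.0, 2.9]
tcp_rot: [3.115, 0.41, -0.0]
wrist_force: [-0.4, -0.2, 0.5]
finger_gap: 65.8
finger_force: 0.0
```

Request:
{"method": "drive_tool", "body": {"commands": [[40,0,0,0,0],[40,0,0,0,0],[40,0,0,0,0],[40,0,0,0,0],[40,0,0,0,0]]}}

```text
time: 36.25
tcp_pos: [497.8, 375.6, 4.1]
tcp_rot: [-3.114, -0.41, -0.003]
wrist_force: [0.6, -1.4, 6.1]
finger_gap: 49.1
finger_force: 53.5
```

Request:
{"method": "drive_tool", "body": {"commands": [[40,0,0,15,0],[40,0,0,50,0],[40,0,0,90,0],[40,0,0,110,0],[40,0,0,110,0]]}}

```text
time: 36.75
tcp_pos: [499.2, 376.7, 117.5]
tcp_rot: [-3.111, -0.409, -0.009]
wrist_force: [0.1, 0.6, -0.8]
finger_gap: 49.0
finger_force: 52.9
```

Request:
{"method": "drive_tool", "body": {"commands": [[40,15,-35,0,-0.05],[40,30,-75,0,-0.1],[40,45,-115,0,-0.15],[40,60,-155,0,-0.2],[40,75,-185,0,-0.2]]}}

```text
time: 37.25
tcp_pos: [571.4, 186.3, 111.9]
tcp_rot: [3.138, 0.092, -0.004]
wrist_force: [1.0, -0.8, -1.0]
finger_gap: 49.3
finger_force: 52.8
```

Request:
{"method": "drive_tool", "body": {"commands": [[40,16,-40,0,-0.06],[40,32,-80,0,-0.06],[40,50,-120,0,-0.06],[40,65,-155,0,-0.06],[40,72,-185,0,-0.06]]}}

```text
time: 37.75
tcp_pos: [644.0, 2.0, 111.8]
tcp_rot: [3.14, -0.0, -0.002]
wrist_force: [-0.5, 0.4, -1.0]
finger_gap: 49.2
finger_force: 52.8
```

Request:
{"method": "drive_tool", "body": {"commands": [[40,0,0,0,0],[40,0,0,0,0],[40,0,0,-15,0],[40,0,0,-30,0],[40,0,0,-30,0]]}}

```text
time: 38.25
tcp_pos: [640.9, 6.9, 79.2]
tcp_rot: [-3.141, -0.007, 0.01]
wrist_force: [-0.4, -0.0, -1.0]
finger_gap: 49.1
finger_force: 52.8
```

```bash
python3 - <<'E'
from h import *
tool()
E
```

```text
t 38.25 tcp [640.9   6.9  79.2] yaz -1.567 q [-0.25  0.64  0.27  1.7  -0.22  0.84 -1.45] F [-0.4 -0.  -1. ] gap 49.09213198961819 52.84741759300232
```

Request:
{"method": "drive_tool", "body": {"commands": [[40,1,0,-15,-0.01],[40,1,0,-30,-0.01],[40,1,0,-45,-0.01],[40,1,0,-58,-0.01],[40,1,0,-58,-0.01]]}}

```text
time: 38.75
tcp_pos: [642.9, 5.0, 22.1]
tcp_rot: [3.141, -0.013, -0.007]
wrist_force: [-0.7, 0.4, -0.5]
finger_gap: 49.1
finger_force: 52.8
```

Request:
{"method": "drive_tool", "body": {"commands": [[40,0,0,-3,0],[40,0,0,-6,0],[40,0,0,-7,0],[40,0,0,-7,0]]}}

```text
time: 39.15
tcp_pos: [645.3, 5.0, 18.4]
tcp_rot: [-3.142, 0.013, -0.001]
wrist_force: [-0.4, -0.5, -1.4]
finger_gap: 49.0
finger_force: 52.8
```

Request:
{"method": "drive_tool", "body": {"commands": [[40,0,0,-2,0],[40,0,0,-5,0],[40,0,0,-5,0]]}}

```text
time: 39.45
tcp_pos: [644.7, 5.1, 12.7]
tcp_rot: [-3.142, 0.013, 0.001]
wrist_force: [-0.5, -0.2, -1.7]
finger_gap: 49.4
finger_force: 52.8
```

Request:
{"method": "drive_tool", "body": {"commands": [[40,0,0,-1,0],[40,0,0,-1,0],[58,0,0,-1,0],[58,0,0,-1,0],[58,0,0,-1,0]]}}

```text
time: 39.95
tcp_pos: [645.2, 5.0, 12.1]
tcp_rot: [3.142, -0.013, 0.0]
wrist_force: [0.1, -0.0, -0.5]
finger_gap: 58.1
finger_force: 0.0
```

Request:
{"method": "drive_tool", "body": {"commands": [[58,0,0,20,0],[58,0,0,50,0],[58,0,0,90,0],[62,-20,30,130,0.1],[66,-40,70,140,0.2]]}}

```text
time: 40.45
tcp_pos: [608.3, 71.6, 156.7]
tcp_rot: [3.125, 0.296, 0.013]
wrist_force: [1.6, 0.3, -0.7]
finger_gap: 65.5
finger_force: 0.0
```

Request:
{"method": "drive_tool", "body": {"commands": [[66,-30,35,0,0.14],[66,-60,70,0,0.28],[66,-90,105,0,0.4],[66,-120,140,0,0.49],[66,-150,170,0,0.49]]}}

```text
time: 40.95
tcp_pos: [453.7, 246.9, 152.4]
tcp_rot: [-2.958, -1.055, -0.002]
wrist_force: [0.5, -0.0, -0.1]
finger_gap: 65.7
finger_force: 0.0
```

Request:
{"method": "drive_tool", "body": {"commands": [[66,-30,25,0,0],[66,-50,50,0,0],[66,-65,55,0,0],[66,-65,55,0,0],[66,-65,55,0,0]]}}

```text
time: 41.45
tcp_pos: [390.5, 299.8, 152.2]
tcp_rot: [2.96, 1.051, 0.001]
wrist_force: [-0.2, 0.0, 0.4]
finger_gap: 66.2
finger_force: 0.0
```

```bash
python3 - <<'E'
from h import *
tool(); s=arm.snapshot("wrist"); save(s,"w18.png")
loaves({"wrist":s})
for d in arm.mark_of("wrist","loaf_a"): print("wrist",round(d["confidence"],2),onz(s,d["pixel"],0)[0])
S={c:arm.snapshot(c) for c in["scene"]}; save(S["scene"],"scene18.png")
for c in S:
    for d in arm.mark_of(c,"loaf_a"): print(c,round(d["confidence"],2),onz(S[c],d["pixel"],4)[0])
E
```

```text
t 41.45 tcp [390.5 299.8 152.2] yaz -0.889 q [-0.75  0.29  0.05  2.03 -0.02  0.82 -1.58] F [-0.2  0.   0.4] gap 66.23121501585436 0.0
['wrist'] [0.63] x y yaw cost [3.8175e+02 3.1876e+02 6.9000e-01 9.0000e-02] [array([151.,  97.,  58.])]
wrist 0.79 [380.7598224  317.36863258   0.        ]
scene 0.78 [646.47118365   7.31232189   4.        ]
scene 0.67 [586.00387594 581.91188763   4.        ]
scene 0.64 [217.86209527 302.6438708    4.        ]
scene 0.63 [376.41027196 333.8498931    4.        ]
scene 0.61 [ 637.80771562 -140.16410553    4.        ]
scene 0.61 [631.58195436 -61.6922759    4.        ]
scene 0.59 [428.91344731 592.60164276   4.        ]
```

Request:
{"method": "drive_tool", "body": {"commands": [[66,-9,18,-30,0],[66,-9,18,-70,0],[66,-9,18,-100,0],[66,-9,18,-110,0],[66,-9,18,-110,0]]}}

```text
time: 42.2
tcp_pos: [380.6, 316.8, 40.8]
tcp_rot: [2.96, 1.048, -0.005]
wrist_force: [0.5, -0.4, 0.1]
finger_gap: 66.3
finger_force: 0.0
```

Request:
{"method": "drive_tool", "body": {"commands": [[66,0,0,0,0],[66,0,0,-15,0],[66,0,0,-30,0],[66,0,0,-38,0],[66,0,0,-38,0]]}}

```text
time: 42.7
tcp_pos: [381.3, 318.1, 4.4]
tcp_rot: [-2.961, -1.05, -0.001]
wrist_force: [-0.3, -0.5, -0.0]
finger_gap: 65.8
finger_force: 0.0
```

Request:
{"method": "drive_tool", "body": {"commands": [[40,0,0,0,0],[40,0,0,0,0],[40,0,0,0,0],[40,0,0,0,0],[40,0,0,0,0]]}}

```text
time: 43.2
tcp_pos: [381.9, 318.7, 5.2]
tcp_rot: [-2.96, -1.05, -0.003]
wrist_force: [-0.4, -0.4, 7.0]
finger_gap: 49.6
finger_force: 52.2
```

Request:
{"method": "drive_tool", "body": {"commands": [[40,0,0,15,0],[40,0,0,50,0],[40,0,0,90,0],[40,0,0,110,0],[40,0,0,110,0]]}}

```text
time: 43.7
tcp_pos: [383.1, 319.8, 117.5]
tcp_rot: [-2.958, -1.049, -0.01]
wrist_force: [0.7, 0.7, -0.2]
finger_gap: 49.5
finger_force: 51.9
```

```bash
python3 - <<'E'
from h import *
tool()
E
```

```text
t 43.7 tcp [383.1 319.8 117.5] yaz -0.889 q [-0.78  0.35  0.04  2.04 -0.02  0.74 -1.62] F [ 0.7  0.7 -0.2] gap 49.535055646846345 51.89131200313568
```

Request:
{"method": "drive_tool", "body": {"commands": [[40,30,-28,0,-0.1],[40,60,-56,0,-0.2],[40,90,-84,0,-0.3],[40,120,-112,0,-0.4],[40,140,-130,0,-0.5]]}}

```text
time: 44.2
tcp_pos: [522.5, 184.6, 113.1]
tcp_rot: [3.128, 0.274, -0.001]
wrist_force: [-0.1, -0.4, -0.7]
finger_gap: 49.1
finger_force: 52.1
```

Request:
{"method": "drive_tool", "body": {"commands": [[40,30,-28,0,-0.1],[40,60,-56,0,-0.19],[40,90,-84,0,-0.19],[40,115,-105,0,-0.19],[40,123,-110,0,-0.19]]}}

```text
time: 44.7
tcp_pos: [645.8, 72.8, 112.8]
tcp_rot: [3.138, -0.021, 0.001]
wrist_force: [-0.8, -0.0, -1.2]
finger_gap: 49.1
finger_force: 52.1
```

Request:
{"method": "drive_tool", "body": {"commands": [[40,0,0,0,0],[40,0,0,0,0],[40,0,0,-15,0],[40,0,0,-30,0],[40,0,0,-30,0]]}}

```text
time: 45.2
tcp_pos: [640.7, 79.0, 80.4]
tcp_rot: [3.141, -0.01, -0.01]
wrist_force: [-0.7, -0.5, -1.8]
finger_gap: 49.5
finger_force: 52.0
```

Request:
{"method": "drive_tool", "body": {"commands": [[40,0,0,0,0],[40,0,0,0,0]]}}

```text
time: 45.4
tcp_pos: [644.1, 78.2, 84.2]
tcp_rot: [3.141, -0.013, 0.001]
wrist_force: [-0.2, 0.4, -1.4]
finger_gap: 49.1
finger_force: 52.0
```

```bash
python3 - <<'E'
from h import *
tool();s=arm.snapshot("wrist"); save(s,"w19.png")
print(proj(s,[[720,136,62],[712,128,62],[712,128,8],[643,31,44]]))
E
```

```text
t 45.4 tcp [644.1  78.2  84.2] yaz -1.579 q [-0.34  0.64  0.25  1.68 -0.2   0.85 -1.59] F [-0.2  0.4 -1.4] gap 49.12951343889855 52.01692342758179
[[181.13086788 125.96947259]
 [201.80392211 144.99769759]
 [230.42595665 136.30630573]
 [409.35172511 274.07023501]]
```

View pics/w19.png

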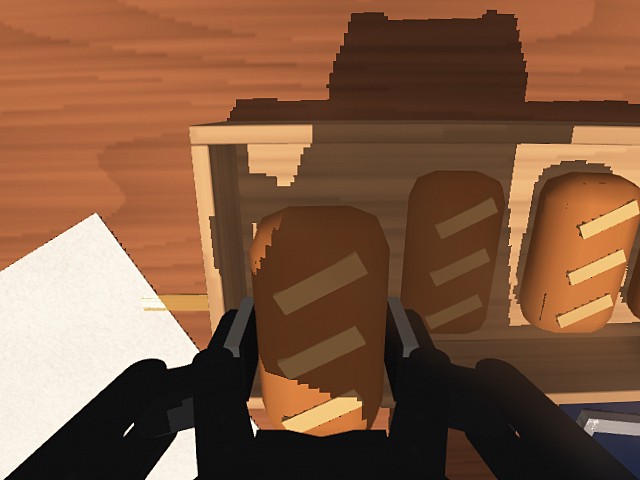

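The picture shows the crate's left corner at (190,127), about 5 mm inside the prediction. The third loaf is at (455,250). I'll shift 2 mm right, lower, and open only a little.

Request:
{"method": "drive_tool", "body": {"commands": [[40,0,-2,-15,0],[40,0,-2,-30,0],[40,0,-2,-45,0],[40,0,-2,-60,0],[40,0,-2,-64,0]]}}

```text
time: 45.95
tcp_pos: [641.9, 75.8, 16.9]
tcp_rot: [3.141, -0.013, -0.007]
wrist_force: [-0.7, -0.3, -2.0]
finger_gap: 49.3
finger_force: 52.0
```

Request:
{"method": "drive_tool", "body": {"commands": [[40,0,0,-2,0],[40,0,0,-4,0],[40,0,0,-5,0],[40,0,0,-5,0]]}}

```text
time: 46.35
tcp_pos: [644.5, 76.1, 15.5]
tcp_rot: [-3.141, 0.013, -0.002]
wrist_force: [-0.2, 0.2, -0.4]
finger_gap: 49.3
finger_force: 52.0
```

Request:
{"method": "drive_tool", "body": {"commands": [[40,0,0,-2,0],[40,0,0,-2,0],[55,0,0,-2,0],[55,0,0,-2,0],[55,0,0,-2,0]]}}

```text
time: 46.85
tcp_pos: [644.9, 74.6, 14.3]
tcp_rot: [3.141, -0.014, 0.003]
wrist_force: [-2.1, -3.8, 7.1]
finger_gap: 54.9
finger_force: 3.9
```

Request:
{"method": "drive_tool", "body": {"commands": [[55,0,0,0,0],[55,0,0,20,0],[55,0,0,50,0],[55,0,0,90,0],[50,0,-30,125,0]]}}

```text
time: 47.35
tcp_pos: [644.2, 52.9, 139.5]
tcp_rot: [-3.137, -0.0, -0.001]
wrist_force: [2.1, 0.7, 0.8]
finger_gap: 50.3
finger_force: 0.0
```

Request:
{"method": "drive_tool", "body": {"commands": [[20,-15,-45,0,0.14],[10,-30,-90,0,0.28],[2,-45,-135,0,0.42],[2,-60,-180,0,0.56],[2,-70,-220,0,0.56]]}}

```text
time: 47.85
tcp_pos: [572.9, -176.3, 138.5]
tcp_rot: [3.021, 0.86, 0.001]
wrist_force: [0.2, -0.3, -0.0]
finger_gap: 1.7
finger_force: 0.0
```

Request:
{"method": "drive_tool", "body": {"commands": [[0,-15,-45,0,0],[0,-30,-90,0,0],[0,-45,-135,0,0],[0,-60,-175,0,0],[0,-60,-180,0,0]]}}

```text
time: 48.35
tcp_pos: [509.7, -362.0, 138.6]
tcp_rot: [3.023, 0.84, -0.003]
wrist_force: [-0.1, -0.1, 0.5]
finger_gap: 0.1
finger_force: 0.0
```

Request:
{"method": "drive_tool", "body": {"commands": [[0,0,0,0,0],[0,0,0,0,0]]}}

```text
time: 48.55
tcp_pos: [515.0, -352.3, 137.9]
tcp_rot: [-3.021, -0.858, -0.002]
wrist_force: [0.6, 1.3, -0.2]
finger_gap: 0.2
finger_force: 0.0
```

```bash
python3 - <<'E'
from h import *
tool()
for c in ["wrist","scene","side"]:
  s=arm.snapshot(c); save(s,c+"20.png")
  for n,z in [("plunger_top",66),("bell",0),("tin",0),("hook_mid",1),("crate",0),("loaf_a",8)]:
    if c=="wrist" and z<60 and n!="tin": continue
    for d in arm.mark_of(c,n): print(c,n,round(d["confidence"],2),np.round(d["pixel"]),np.round(onz(s,d["pixel"],z)[0],1))
E
```

```text
t 48.55 tcp [ 515.  -352.3  137.9] yaz -1.017 q [ 0.4   0.53  0.21  1.72 -0.14  0.91 -0.35] F [ 0.6  1.3 -0.2] gap 0.16559943405572577 0.0
wrist plunger_top 0.57 [417. 305.] [ 515.7 -423.9   66. ]
wrist tin 0.91 [372. 129.] [ 592.3 -347.6    0. ]
scene plunger_top 0.73 [359. 307.] [676.5  47.7  66. ]
scene plunger_top 0.43 [132. 376.] [ 507.1 -424.4   66. ]
scene bell 0.84 [142. 395.] [ 515.  -425.9    0. ]
scene bell 0.5 [356. 307.] [634.7  81.6   0. ]
scene tin 0.91 [195. 398.] [ 593.4 -341.8    0. ]
scene tin 0.26 [313. 340.] [638.4 -60.5   0. ]
scene hook_mid 0.55 [221. 326.] [ 467.9 -204.9    1. ]
scene crate 0.94 [301. 316.] [567.  -37.9   0. ]
scene loaf_a 0.96 [336. 323.] [641.1   7.3   8. ]
scene loaf_a 0.83 [359. 310.] [650.6  73.8   8. ]
scene loaf_a 0.74 [465. 213.] [590.8 572.6   8. ]
scene loaf_a 0.72 [311. 341.] [644.  -69.1   8. ]
scene loaf_a 0.69 [426. 186.] [425.2 589.1   8. ]
scene loaf_a 0.62 [318. 194.] [224.5 295.6   8. ]
scene loaf_a 0.57 [288. 358.] [ 644.2 -136.5    8. ]
side plunger_top 0.71 [461. 399.] [ 509.1 -416.6   66. ]
side bell 0.83 [458. 419.] [ 514.7 -424.4    0. ]
side tin 0.92 [464. 368.] [ 598.1 -346.6    0. ]
side tin 0.53 [465. 400.] [ 552.4 -401.1    0. ]
side hook_mid 0.72 [378. 338.] [ 484.5 -202.9    1. ]
side crate 0.89 [367. 272.] [568.7 -33.6   0. ]
side loaf_a 0.81 [382. 250.] [638.2   9.    8. ]
side loaf_a 0.81 [220. 157.] [423.6 594.7   8. ]
side loaf_a 0.73 [269. 146.] [589.  586.4   8. ]
side loaf_a 0.69 [372. 234.] [648.6  70.9   8. ]
side loaf_a 0.64 [173. 232.] [193.6 310.7   8. ]
side loaf_a 0.62 [419. 289.] [ 641.2 -138.5    8. ]
side loaf_a 0.55 [406. 268.] [654.  -69.3   8. ]
side loaf_a 0.4 [464. 370.] [ 591.  -352.1    8. ]
```

View pics/scene20.png

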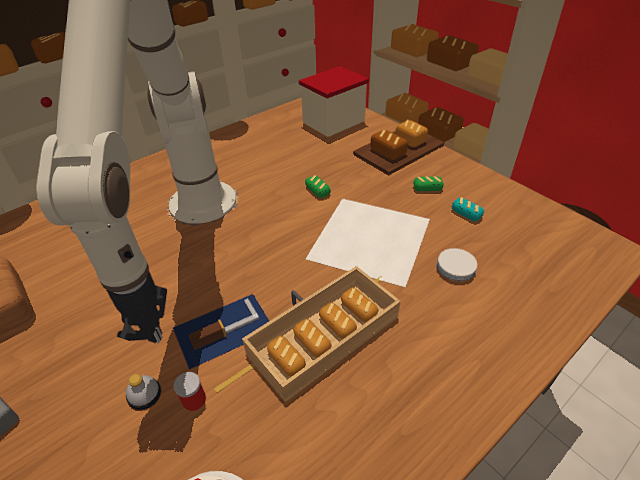

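View pics/wrist20.png

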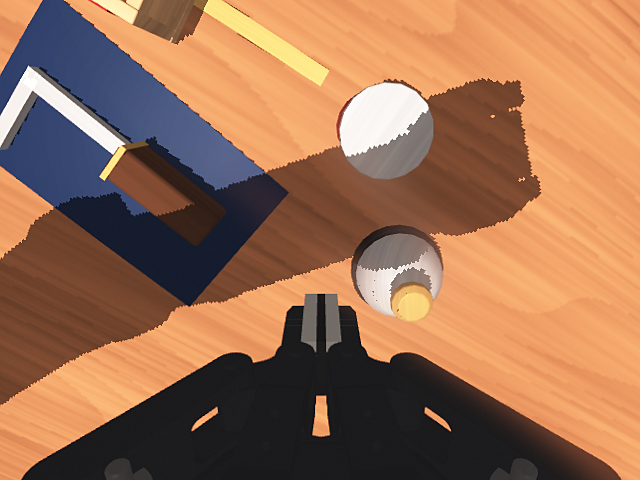

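All four loaves are in the crate in a row, from px (287,357) to (359,305). The hook is on the mat, and the tin and plates haven't moved. The wrist view shows the plunger head at (411,302), which is about (513,-423). Bell next.

Request:
{"method": "drive_tool", "body": {"commands": [[0,-1,-25,0,0],[0,-2,-50,0,0],[0,-2,-71,0,0],[0,-2,-71,-30,0],[0,-2,-71,-58,0]]}}

```text
time: 49.9
tcp_pos: [512.2, -426.9, 80.3]
tcp_rot: [3.021, 0.852, 0.002]
wrist_force: [0.3, 0.8, 0.3]
finger_gap: 0.1
finger_force: 0.0
```

Request:
{"method": "drive_tool", "body": {"commands": [[0,0,0,0,0],[0,0,0,0,0],[0,0,0,0,0]]}}

```text
time: 50.2
tcp_pos: [513.1, -425.7, 81.7]
tcp_rot: [3.021, 0.856, 0.002]
wrist_force: [0.3, 0.5, -0.3]
finger_gap: -0.2
finger_force: 0.0
```

```bash
python3 - <<'E'
from h import *
tool()
for c in ["scene","side"]:
  s=arm.snapshot(c)
  im=s["frame"][340:430,80:230] if c=="scene" else s["frame"][360:450,390:540]
  cv2.imwrite("pics/bell_%s.png"%c,cv2.resize(im[:,:,::-1],None,fx=2.6,fy=2.6))
a=np.hstack([cv2.imread("pics/bell_%s.png"%c) for c in("scene","side")]); cv2.imwrite("pics/bell.png",a)
E
```

```text
t 50.2 tcp [ 513.1 -425.7   81.7] yaz -1.019 q [ 0.51  0.66  0.21  1.63 -0.17  0.86 -0.24] F [ 0.3  0.5 -0.3] gap -0.20095858951801115 0.0
```

View pics/bell.png

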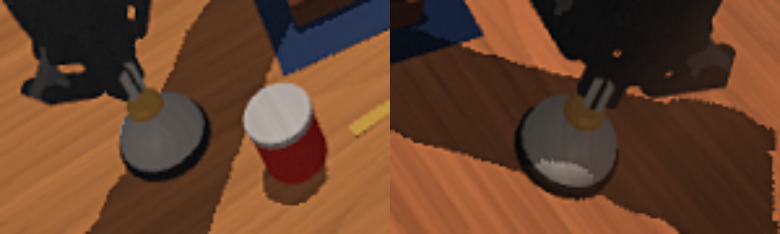

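The closed tips hang just above the brass head in both crops (left (138,85) over (145,103), right (595,95) over (587,110)). Pressing now.

Request:
{"method": "drive_tool", "body": {"commands": [[0,0,1,-8,0],[0,0,1,-14,0],[0,0,1,-19,0],[0,0,1,-23,0],[0,0,1,-26,0]]}}

```text
time: 50.8
tcp_pos: [512.5, -423.9, 55.7]
tcp_rot: [-3.022, -0.856, -0.001]
wrist_force: [-7.1, 7.2, 30.1]
finger_gap: 0.2
finger_force: 15.1
```

Request:
{"method": "drive_tool", "body": {"commands": [[0,0,0,-1,0],[0,0,0,-2,0],[0,0,0,-2,0],[0,0,0,-2,0]]}}

```text
time: 51.2
tcp_pos: [512.5, -423.9, 55.8]
tcp_rot: [-3.023, -0.856, -0.002]
wrist_force: [-7.8, 6.6, 26.8]
finger_gap: -0.2
finger_force: 13.2
```

The plunger is at its stop: 27 N against about 5 N of spring, at z ≈ 56. Now release and press once more.

Request:
{"method": "drive_tool", "body": {"commands": [[0,0,0,10,0],[0,0,0,22,0],[0,0,0,28,0],[0,0,0,28,0],[0,0,0,28,0]]}}

```text
time: 51.7
tcp_pos: [511.7, -423.8, 79.5]
tcp_rot: [-3.022, -0.856, 0.001]
wrist_force: [0.7, -0.5, -0.7]
finger_gap: -0.0
finger_force: 0.0
```

Request:
{"method": "drive_tool", "body": {"commands": [[0,0,0,0,0],[0,0,0,0,0],[0,0,0,0,0],[0,0,0,0,0]]}}

```text
time: 52.1
tcp_pos: [511.9, -423.9, 79.7]
tcp_rot: [-3.022, -0.856, 0.0]
wrist_force: [-0.6, 0.3, -0.3]
finger_gap: 0.1
finger_force: 0.0
```

Request:
{"method": "drive_tool", "body": {"commands": [[0,0,0,-8,0],[0,0,0,-14,0],[0,0,0,-19,0],[0,0,0,-23,0],[0,0,0,-26,0]]}}

```text
time: 52.6
tcp_pos: [512.1, -424.0, 55.7]
tcp_rot: [-3.022, -0.856, -0.0]
wrist_force: [-7.2, 6.6, 31.1]
finger_gap: -0.0
finger_force: 15.2
```

Request:
{"method": "drive_tool", "body": {"commands": [[0,0,0,-1,0],[0,0,0,-2,0],[0,0,0,-2,0],[0,0,0,-2,0]]}}

```text
time: 53.0
tcp_pos: [512.1, -424.0, 55.8]
tcp_rot: [-3.023, -0.855, -0.001]
wrist_force: [-6.8, 6.6, 26.1]
finger_gap: 0.1
finger_force: 13.2
```

Request:
{"method": "drive_tool", "body": {"commands": [[0,0,0,10,0],[0,0,0,25,0],[0,0,0,60,0],[0,0,0,100,0],[0,0,0,130,0]]}}

```text
time: 53.5
tcp_pos: [512.3, -424.4, 184.4]
tcp_rot: [3.022, 0.855, 0.001]
wrist_force: [0.6, -0.2, -0.4]
finger_gap: -0.1
finger_force: 0.0
```

Request:
{"method": "drive_tool", "body": {"commands": [[0,0,0,0,0],[0,0,0,0,0],[0,0,0,0,0],[0,0,0,0,0]]}}

```text
time: 53.9
tcp_pos: [511.1, -423.2, 180.2]
tcp_rot: [-3.02, -0.855, 0.003]
wrist_force: [-0.1, 0.0, -0.3]
finger_gap: -0.1
finger_force: 0.0
```

```bash
python3 - <<'E'
from h import *
tool(); s=arm.snapshot("side"); save(s,"side21.png")
for n,i in (("crate",[(571,-33,0)]),("hook",[(480,-245,1.4)])):
    for t in arm.trace("side",n)[:1]: print(n,fit([(s,t["region"])],n,i))
E
```

```text
t 53.9 tcp [ 511.1 -423.2  180.2] yaz -1.019 q [ 0.49  0.55  0.23  1.58 -0.14  1.04 -0.26] F [-0.1  0.  -0.3] gap -0.06447521655947908 0.0
crate [ 5.73288591e+02 -3.11290970e+01  2.55610843e-03  2.29896802e-02]
hook [ 4.79328501e+02 -2.44240619e+02  1.38822252e+00  6.90675876e-02]
```

View pics/side21.png

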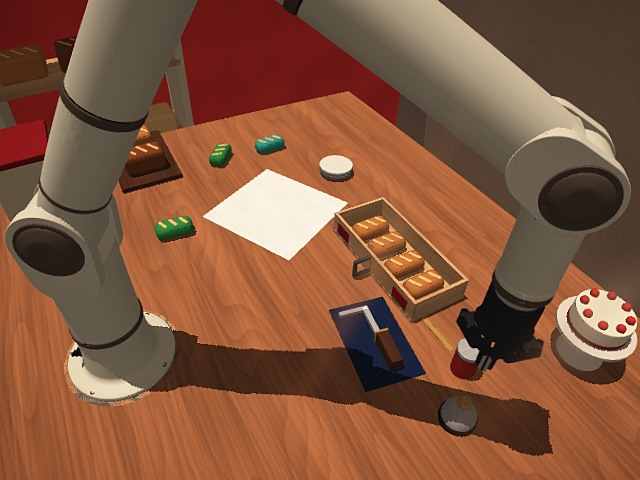

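The final side view shows the four loaves flat in the crate (370,228)–(423,282) and the hook on its mat (375,335). The bell (458,412) is free, the tin and plates are unmoved, and the crate's front wall is at x ≈ 573, short of the strip edge at 599. Handing in.

```bash
python3 -c "
from rig import arm
print(arm.finish_job())"
```

```text
the job is handed in; nothing more can be done
None
```

The job is handed in (no verdict was returned): the crate was hooked over the strip, the hook laid back on its mat, all four loaves laid in the crate and the bell rung twice, in about 54 s, with the tin and plates left alone.

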